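# Clear the desk and turn the lamp off

## Robot

A 7-joint arm with a two-finger parallel gripper is mounted at the origin on the work surface. World frame = base frame: x ahead of the robot, y to its left, z up, the work surface at z = 0. Lengths are in mm, angles in rad, forces in N, time in s.
With the tool pointing down it reaches from about 400 to 875 mm from the base axis. Payload 6.5 kg.
Tool frame: the origin (TCP) lies between the finger pads; the fingertips stand ahead of it and the grasp point (between the pads) lies 6 mm ahead of it (arm.tip_reach is the z of the fingertips in the tool frame, in mm); z points along the fingers, y is the line along which they close (so a half turn about z gives the same grasp; the last joint's range is limited). The gripper opens to 88 mm and grips with 3 to 60 N. Pads are 18 mm wide; open, the fingers measure 123 mm over their backs; the gripper's body (75 mm by 187 mm) begins 45 mm behind the grasp point.
Start: joints at [-1.17, 0.536, -0.004, 1.538, 0.003, 1.067, -0.071], TCP at [292.514, 580.453, 263.716] pointing down, gripper open.
Joint ranges: [-2.7, 2.7], [-0.37, 2.16], [-1.27, 1.26], [0.24, 2.4], [-1.31, 4.45], [0.19, 1.91], [-2.76, 2.76]. Speed limits (rad/s): [2.39, 2.39, 3.14, 3.14, 3.14, 3.14, 3.14].

## Interface

Orientations are given as [roll, pitch, yaw] about the fixed x, y, z axes, in that order (R = Rz(yaw) Ry(pitch) Rx(roll)).
In Python, from rig import arm, vision gives the robot as it stands.
- The arm moves only by the tool carry_out, never from a script. Its argument "motion" is a list that holds one entry, the list of rows, each a list of 5 numbers: the opening, from -1 (shut) to 1 (fully open), then the shift along the tool's x, y, z in m, then the turn about the tool's z in degrees. In form: [[[fingers, tx, ty, tz, spin], ...]]. A call has 1 to 8 rows; each row is the pose to reach, as a shift and turn from the pose commanded when the call began, along the tool's axes at that moment; what a row does not reach only later rows make up. A row lasts 1/12 s, in which the tool goes at most 41.7 mm and 7.16 degrees, less where a joint would pass 70% of its speed; a pose out of reach is approached as far as the arm can. A call with a gripper value outside its range is refused whole. The fingers move at their own pace and stop on an object; "newtons" is the grip in N (left out, the last holds). Time passes only in rows, so rows that repeat a pose let the fingers close. It gives the time, the measured TCP pose, the force, the opening and the grip force at its end, in the units of the state.
- arm.sense(): the state, without advancing time (a new reading comes with each control period).
- vision.grab_frame(name): name is "scene" or "top" or "wrist"; returns (picture, depth): 400x640x3 uint8, red, green, blue; 400x640 float32, mm along the optical axis (not along the pixel's ray), 0 where there is no reading.
- vision.camera_model(name): a dict with "fovy" (degrees; the focal length in pixels is half the picture's height over the tangent of half this angle, whatever the lens; pixels are square), "cx", "cy" (the principal point, pixels), "eye" and "orientation" of the camera in the world. Camera axes: x right, y down, z forward; pixel columns grow to the right and rows downward; lengths in mm; the calibration is good to about 2 mm. A picture is of the moment at which its call begins: read the wrist's pose just before it. camera_model takes no time and is no camera call; for the wrist camera it gives the pose at the moment of the call.
- arm.hand_in(): hands the job in; it is judged then, once.
The state is a dict: "time": time; "qpos": joint angles; "qvel": joint speeds; "joint_efforts": joint torques, N m; "tcp_pos": TCP position; "ee_rot": TCP orientation; "force": force on the tool from outside, world axes, zero at the start; "torque": the same for the moment, N m; "width": finger opening in mm; "grasp_force": force on a finger pad.
Only numpy, scipy, OpenCV 4.12 (cv2) and the standard library are available. Lean on these libraries where they do the work, as an engineer would, in place of code of your own. Each camera call takes 0.05 s, during which the arm holds its last target. There are 200 camera calls.

## Task

Clear the desk for the night: fold every folding rule fully closed and lay each one flat in a lane of its own in the rule case, and put every coaster flat between the posts of the coaster holder. When all of that is put away, and not before, flip the bat of the lamp's switch over to its other side. Leave the mug, the mouse and the pen pot where they are.

Things in the scene. Friction and masses are not known exactly. Their poses are not given: they have to be found in the camera images.
- case: fixed grey tray, 146 mm (x) by 180 mm (y), floor 4 mm thick; origin under its centre at desk level. Three lanes along its x, centre lines at y = -60, 0, +60 mm, each 134 x 44 mm inside. End walls, 16 mm wide ribs and 8 mm side walls all rise to 16 mm above the desk, ribs and sides only next to the end walls (30 mm long), so the middle 74 mm of the lanes is open sideways for fingers
- rule1: wooden two-leaf folding rule (2 or 3 present), lying opened. Origin on the hinge axis (its z) at mid thickness. Leaves 100 mm long from the axis, 14 mm wide and thick; round brass knuckle of radius 14.5 mm on the axis. First leaf along its +x at y = -14.5 to -0.5 mm; folded, the second lies at y = 0.5 to 14.5 mm: 114.5 x 29 x 14 mm in all, from x = -14.5 to 100 mm. 85 g
- rule1_end (a point): the free end of the first leaf of rule1, at mid thickness: x = 100, y = -7.5 mm in the rule's frame
- rule1_leaf (a joint): opening angle of rule1 (rad): 0 folded closed (a stop), grows as the second leaf swings away counter-clockwise about the rule's z, up to 1.6; starts at 0.6 to 1.2. The hinge turns with slight friction (about 0.006 Nm) and stays where it is left
- rule2: wooden two-leaf folding rule (2 or 3 present), lying opened. Origin on the hinge axis (its z) at mid thickness. Leaves 100 mm long from the axis, 14 mm wide and thick; round brass knuckle of radius 14.5 mm on the axis. First leaf along its +x at y = -14.5 to -0.5 mm; folded, the second lies at y = 0.5 to 14.5 mm: 114.5 x 29 x 14 mm in all, from x = -14.5 to 100 mm. 85 g
- rule2_end (a point): the free end of the first leaf of rule2, at mid thickness: x = 100, y = -7.5 mm in the rule's frame
- rule2_leaf (a joint): opening angle of rule2 (rad): 0 folded closed (a stop), grows as the second leaf swings away counter-clockwise about the rule's z, up to 1.6; starts at 0.6 to 1.2. The hinge turns with slight friction (about 0.006 Nm) and stays where it is left
- rule3: wooden two-leaf folding rule (2 or 3 present), lying opened. Origin on the hinge axis (its z) at mid thickness. Leaves 100 mm long from the axis, 14 mm wide and thick; round brass knuckle of radius 14.5 mm on the axis. First leaf along its +x at y = -14.5 to -0.5 mm; folded, the second lies at y = 0.5 to 14.5 mm: 114.5 x 29 x 14 mm in all, from x = -14.5 to 100 mm. 85 g
- rule3_end (a point): the free end of the first leaf of rule3, at mid thickness: x = 100, y = -7.5 mm in the rule's frame
- rule3_leaf (a joint): opening angle of rule3 (rad): 0 folded closed (a stop), grows as the second leaf swings away counter-clockwise about the rule's z, up to 1.6; starts at 0.6 to 1.2. The hinge turns with slight friction (about 0.006 Nm) and stays where it is left
- holder: the coaster holder: a fixed dark wooden plate 92 x 92 mm, 5 mm thick, origin under its centre at desk level; four steel posts of radius 4 mm, 38 mm high above the desk, at x = +-30.5, y = +-30.5 mm, keep a stack of coasters in the middle with about 6 mm to spare; its four sides are open between the posts (53 mm)
- coaster1: a round cork coaster, 66 mm in diameter, 8 mm thick, 30 g, origin at the centre of its underside; lies flat on the desk (two or three are present)
- coaster2: a round cork coaster, 66 mm in diameter, 8 mm thick, 30 g, origin at the centre of its underside; lies flat on the desk (two or three are present)
- coaster3: a round cork coaster, 66 mm in diameter, 8 mm thick, 30 g, origin at the centre of its underside; lies flat on the desk (two or three are present)
- switchbox: the desk lamp's switch box: fixed, black, 80 mm (its x) x 60 mm (its y) x 34 mm high, origin under its centre at desk level. A steel toggle bat stands on its top, pivoting about an axis along the box's y at x = 0, 36 mm above the desk
- switch_tip (a point): the centre of the ball (radius 8 mm) at the tip of the bat, 45 mm from the pivot; the bat is a rod of radius 5 mm. At the start it leans 26 degrees to the box's -x side
- switch (a joint): angle of the bat (rad): 0 = lamp on, leaning to the box's -x side; 0.45 = upright; 0.9 = lamp off, leaning to +x. The weighted bat snaps over to whichever side of the middle it is past and stays there; about 0.6 N at the tip moves it
- mug: a blue mug, 78 mm wide, 90 mm high, handle on its +y side, origin at the centre of its underside; a bystander
- mouse: a black computer mouse, 100 x 58 x 33 mm, origin at the centre of its underside; a bystander
- penpot: a round pen pot, 76 mm wide, 85 mm high with pens up to 130 mm, origin at the centre of its underside; a bystander

How it is judged (in metres and radians):
On the way, in this order (a step that is already met when the one before it is completed fails the run):
1. all rules folded and in the case and all coasters in the holder, the lamp still on (value of joint each of rule1_leaf, rule2_leaf, rule3_leaf below 0.12 rad and angle between the x axis of each of rule1, rule2, rule3 and the x axis of case, either way round below 0.25 rad and x of rule1 in the frame of case between -0.07 and 0.07 m and y of rule1 in the frame of case between -0.09 and 0.09 m and z of each of rule1, rule1_end, rule2, rule2_end, rule3, rule3_end in the frame of case below 0.017 m and x of rule1_end in the frame of case between -0.07 and 0.07 m and y of rule1_end in the frame of case between -0.09 and 0.09 m and linear speed of each of rule1, rule2, rule3, coaster1, coaster2, coaster3 below 0.03 m/s and x of rule2 in the frame of case between -0.07 and 0.07 m and y of rule2 in the frame of case between -0.09 and 0.09 m and x of rule2_end in the frame of case between -0.07 and 0.07 m and y of rule2_end in the frame of case between -0.09 and 0.09 m and x of rule3 in the frame of case between -0.07 and 0.07 m and y of rule3 in the frame of case between -0.09 and 0.09 m and x of rule3_end in the frame of case between -0.07 and 0.07 m and y of rule3_end in the frame of case between -0.09 and 0.09 m and horizontal distance between each of coaster1, coaster2, coaster3 and holder below 0.012 m and z of coaster1 in the frame of holder between 0 and 0.033 m and (angle between coaster1's own z axis and vertical below 0.12 rad or angle between coaster1's own z axis and vertical above 3.02 rad) and z of coaster2 in the frame of holder between 0 and 0.033 m and (angle between coaster2's own z axis and vertical below 0.12 rad or angle between coaster2's own z axis and vertical above 3.02 rad) and z of coaster3 in the frame of holder between 0 and 0.033 m and (angle between coaster3's own z axis and vertical below 0.12 rad or angle between coaster3's own z axis and vertical above 3.02 rad) and value of joint switch below 0.3 rad), for 0.3 s.
2. then the lamp is switched off (value of joint switch above 0.75 rad), for 0.2 s.
At the end, for the whole second after the job is handed in: Every rule is folded (within 0.12 rad) and rests flat down in a lane of the case, inside its walls, lengthwise (0.25 rad); every coaster rests flat in the holder, within 12 mm of its centre; the switch has snapped over to off (above 0.75 rad) (value of joint each of rule1_leaf, rule2_leaf, rule3_leaf below 0.12 rad and angle between the x axis of each of rule1, rule2, rule3 and the x axis of case, either way round below 0.25 rad and x of rule1 in the frame of case between -0.07 and 0.07 m and y of rule1 in the frame of case between -0.09 and 0.09 m and z of each of rule1, rule1_end, rule2, rule2_end, rule3, rule3_end in the frame of case below 0.017 m and x of rule1_end in the frame of case between -0.07 and 0.07 m and y of rule1_end in the frame of case between -0.09 and 0.09 m and linear speed of each of rule1, rule2, rule3, coaster1, coaster2, coaster3 below 0.03 m/s and x of rule2 in the frame of case between -0.07 and 0.07 m and y of rule2 in the frame of case between -0.09 and 0.09 m and x of rule2_end in the frame of case between -0.07 and 0.07 m and y of rule2_end in the frame of case between -0.09 and 0.09 m and x of rule3 in the frame of case between -0.07 and 0.07 m and y of rule3 in the frame of case between -0.09 and 0.09 m and x of rule3_end in the frame of case between -0.07 and 0.07 m and y of rule3_end in the frame of case between -0.09 and 0.09 m and horizontal distance between each of coaster1, coaster2, coaster3 and holder below 0.012 m and z of coaster1 in the frame of holder between 0 and 0.033 m and (angle between coaster1's own z axis and vertical below 0.12 rad or angle between coaster1's own z axis and vertical above 3.02 rad) and z of coaster2 in the frame of holder between 0 and 0.033 m and (angle between coaster2's own z axis and vertical below 0.12 rad or angle between coaster2's own z axis and vertical above 3.02 rad) and z of coaster3 in the frame of holder between 0 and 0.033 m and (angle between coaster3's own z axis and vertical below 0.12 rad or angle between coaster3's own z axis and vertical above 3.02 rad) and value of joint switch above 0.75 rad); the robot touches nothing.
It fails at once if the mug is moved more than 3 cm (distance of mug from where it was at the start of the episode above 0.03 m).
It fails at once if the mouse is moved more than 3 cm (distance of mouse from where it was at the start of the episode above 0.03 m).
It fails at once if the penpot is moved more than 3 cm (distance of penpot from where it was at the start of the episode above 0.03 m).
Of rule1, rule2, rule3 only 2 to 3 are there at a start; the rules pass over those that are not, and their reading is None.
Of coaster1, coaster2, coaster3 only 2 to 3 are there at a start; the rules pass over those that are not, and their reading is None.
At some moment in a run one of rule1, rule2, rule3, coaster1, coaster2, coaster3 may be knocked a few centimetres aside while the robot is not near it.
Once in a run the grip may slacken for a moment while it holds something.
It also fails if it takes over 210 s, if anything falls off the work surface, if the arm or the gripper's body presses on something with over 40 N, if the wrist force passes 120 N, or if a joint passes its speed limit or range.

## Working session

There is one attempt and no reset: what is moved stays moved. The work goes in short steps, Python scripts to look and compute and a tool call to move; the robot and the scene stay as the last step left them, time stands still between calls to the robot, and variables do not carry over. Pictures are saved under pics/ and viewed, at most 14 in all, crops included, and the job is handed in when it is done.

Besides the shell and the picture viewer there is one more tool, called after "Request:" by a JSON object that holds its "api" and its "payload", one argument or row to a line. carry_out: Moves the arm, as the interface text tells. Its arguments: {"type":"object","properties":{"motion":{"type":"array"},"newtons":{"type":"number"}},"required":["motion"]}

```bash
ls; mkdir -p pics; python3 - <<'E'
from rig import arm, vision
import cv2,numpy as np
print(arm.sense()); print(arm.tip_reach)
for n in ("scene","top","wrist"):
    print(n,vision.camera_model(n))
    p,d=vision.grab_frame(n); cv2.imwrite(f"pics/{n}0.png",p[:,:,::-1]); np.save(f"pics/{n}0d.npy",d)
E
```

```text
pics
{'time': 0.0, 'qpos': array([-1.17020805,  0.53716213, -0.00443024,  1.53884012,  0.00258877,
        1.06731502, -0.07115019]), 'qvel': array([ 0.00110233, -0.00099851, -0.00036979,  0.0003678 ,  0.00090006,
       -0.00233772,  0.00018085]), 'joint_efforts': array([ 5.08271896e-04, -5.71000636e+01,  9.91424918e-01, -2.51596212e+01,
       -5.62611572e-02,  1.80811988e-02,  1.67025355e-04]), 'tcp_pos': array([292.27329564, 579.95089901, 262.85460985]), 'ee_rot': array([-3.13987801e+00,  1.20626205e-04,  2.67491352e+00]), 'force': array([ 0.43990378, -0.55304585, -0.13534448]), 'torque': array([-0.08545337,  0.02264654, -0.00475838]), 'grasp_force': 0.0, 'width': 88.32424186749262}
25.0
scene {'fovy': 46.43144394773752, 'cx': 311.3935575807677, 'cy': 205.50292717927377, 'eye': array([1305.57321598, -119.49356741,  971.69079865]), 'orientation': array([-2.47459238,  0.01333081,  1.44875899])}
top {'fovy': 52.956702427660794, 'cx': 320.6781283479015, 'cy': 202.67226993448634, 'eye': array([ 417.02680687,  -70.15010885, 1069.33496067]), 'orientation': array([-2.96545663,  0.00385936, -1.59193711])}
wrist {'fovy': 64.1093717900298, 'cx': 316.3445986740401, 'cy': 200.61604225634252, 'eye': array([226.36755515, 612.53669565, 383.30364204]), 'orientation': array([2.85163509e+00, 1.86884933e-03, 1.10333806e+00])}
```

View pics/top0.png

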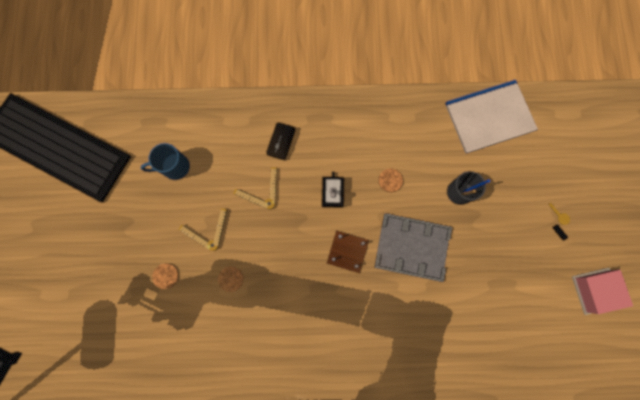

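View pics/scene0.png

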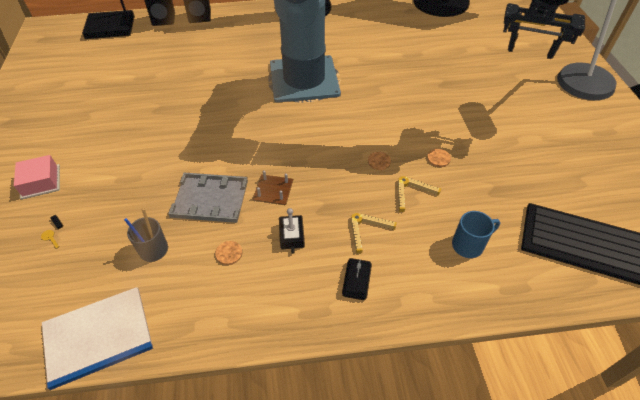

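The top view shows:
- **Rules:** two V-shaped rules, with hinges near (213,248) and (273,207).
- **Coasters:** three, at (165,276), (230,278) and (390,180).
- **Fixed places:** the case at (413,247), the holder at (348,252) and the switch box at (333,190).
- **Bystanders:** mug at (169,161), mouse at (281,141) and pen pot at (466,188).

The scene view agrees with this: the switch bat is at (291,220), and the yellow patch at (450,143) is only a lit gap in the gripper's shadow.

```bash
cat > h.py <<'E'
from rig import arm, vision
import cv2, numpy as np
from scipy.spatial.transform import Rotation as Rot
def cam(n):
    m=vision.camera_model(n); f=200/np.tan(np.radians(m["fovy"]/2))
    return dict(R=Rot.from_euler("xyz",m["orientation"]).as_matrix(),e=np.array(m["eye"]),f=f,cx=m["cx"],cy=m["cy"])
def grab(n,save=None):
    c=cam(n); p,d=vision.grab_frame(n)
    if save: cv2.imwrite(f"pics/{save}.png",p[:,:,::-1])
    return c,p,d
def ray(c,uv):
    uv=np.atleast_2d(np.asarray(uv,float))
    v=np.c_[(uv[:,0]-c["cx"])/c["f"],(uv[:,1]-c["cy"])/c["f"],np.ones(len(uv))]
    return v@c["R"].T
def onz(c,uv,z):
    r=ray(c,uv); return (c["e"]+r*((z-c["e"][2])/r[:,2])[:,None])[:,:2]
def pix(c,P):
    q=(np.atleast_2d(P)-c["e"])@c["R"]; return q[:,:2]/q[:,2:]*c["f"]+[c["cx"],c["cy"]]
def tri(c1,p1,c2,p2):
    a,b=ray(c1,p1)[0],ray(c2,p2)[0]; s=np.linalg.lstsq(np.c_[a,-b],c2["e"]-c1["e"],rcond=None)[0]
    return (c1["e"]+a*s[0]+c2["e"]+b*s[1])/2
def blobs(p,lo,hi,amin=40,k=3):
    hsv=cv2.cvtColor(p,cv2.COLOR_RGB2HSV); m=cv2.inRange(hsv,np.array(lo),np.array(hi))
    m=cv2.morphologyEx(m,cv2.MORPH_CLOSE,np.ones((k,k)))
    return [q[:,0,:] for q in cv2.findContours(m,cv2.RETR_EXTERNAL,cv2.CHAIN_APPROX_NONE)[0] if cv2.contourArea(q)>amin]
def to(x,y,z,yaw=None):
    """shift (m) and spin (deg) from the current pose; yaw deg of tool x, half turns free"""
    s=arm.sense(); R=Rot.from_euler("xyz",s["ee_rot"]); t=R.inv().apply(np.array([x,y,z])-s["tcp_pos"])/1000
    sp=0
    if yaw is not None:
        sp=(np.degrees(s["ee_rot"][2])-yaw+90)%180-90
    print("t",np.round(s["time"],1),"tcp",np.round(s["tcp_pos"],1),"yaw",round(np.degrees(s["ee_rot"][2]),1),"q7",round(s["qpos"][6],2),"-> shift",np.round(t,4),"spin",round(sp,1),"or",round(sp-180*np.sign(sp),1))
E
python3 - <<'E'
from h import *
for n in("top","scene"):
    p=cv2.imread(f"pics/{n}0.png")[:,:,::-1]; h=cv2.cvtColor(p,cv2.COLOR_RGB2HSV)
    pts={"top":[(165,276),(230,278),(390,180),(278,190),(221,225),(260,198),(200,237),(300,230),(250,300),(345,240),(413,247)],"scene":[(440,157),(378,160),(229,252),(401,195),(355,235),(300,190)]}[n]
    print(n,[(q,h[q[1],q[0]].tolist()) for q in pts])
c=cam("top")
for nm,q,z in[("co",(165,276),8),("co",(230,278),8),("co",(390,180),8),("hA",(213,248),14),("hB",(273,207),14),("holder",(348,252),5),("case",(413,247),8),("box",(333,190),34)]: print(nm,onz(c,q,z).round())
to(470,40,300,180); to(470,40,300,0)
E
```

```text
top [((165, 276), [13, 160, 180]), ((230, 278), [14, 161, 114]), ((390, 180), [13, 156, 178]), ((278, 190), [16, 143, 128]), ((221, 225), [18, 133, 153]), ((260, 198), [17, 147, 132]), ((200, 237), [18, 139, 139]), ((300, 230), [16, 147, 170]), ((250, 300), [16, 143, 112]), ((345, 240), [10, 177, 95]), ((413, 247), [13, 32, 111])]
scene [((440, 157), [14, 160, 210]), ((378, 160), [14, 156, 134]), ((229, 252), [14, 157, 226]), ((401, 195), [19, 132, 189]), ((355, 235), [18, 135, 216]), ((300, 190), [16, 143, 208])]
co [[421. 339.]]
co [[412. 170.]]
co [[ 664. -259.]]
hA [[490. 215.]]
hB [[596.  57.]]
holder [[ 473. -139.]]
case [[ 482. -310.]]
box [[ 635. -103.]]
t 0.2 tcp [292.3 580.1 263. ] yaw 153.3 q7 -0.07 -> shift [-0.4017 -0.4024 -0.0364] spin -26.7 or 153.3
t 0.2 tcp [292.3 580.1 263. ] yaw 153.3 q7 -0.07 -> shift [-0.4017 -0.4024 -0.0364] spin -26.7 or 153.3
```

Request:
{"api": "carry_out", "payload": {
  "motion": [
    [[1,-0.4,-0.4,-0.057,-26.7],[1,-0.4,-0.4,-0.057,-26.7],[1,-0.4,-0.4,-0.057,-26.7],[1,-0.4,-0.4,-0.057,-26.7],[1,-0.4,-0.4,-0.057,-26.7],[1,-0.4,-0.4,-0.057,-26.7],[1,-0.4,-0.4,-0.057,-26.7],[1,-0.4,-0.4,-0.057,-26.7]]
  ]
}}

```text
time: 0.82
tcp_pos: [396.5, 263.4, 297.3]
ee_rot: [3.142, -0.0, 3.141]
force: [1.6, 0.5, -0.5]
width: 88.5
grasp_force: 0.0
```

```bash
python3 -c "
from h import *
to(470,40,320,180)"
```

```text
t 0.8 tcp [396.5 263.4 297.3] yaw 180.0 q7 0.89 -> shift [-0.0736 -0.2233 -0.0227] spin -0.0 or 180.0
```

Request:
{"api": "carry_out", "payload": {
  "motion": [
    [[1,-0.07,-0.19,-0.02,0],[1,-0.07,-0.19,-0.02,0],[1,-0.07,-0.19,-0.02,0],[1,-0.07,-0.19,-0.02,0],[1,-0.07,-0.19,-0.02,0],[1,-0.07,-0.19,-0.02,0],[1,-0.07,-0.19,-0.02,0],[1,-0.07,-0.19,-0.02,0]]
  ]
}}

```text
time: 1.48
tcp_pos: [465.9, 76.1, 316.9]
ee_rot: [3.141, -0.001, 3.141]
force: [-0.1, 0.5, 0.6]
width: 88.1
grasp_force: 0.0
```

```bash
python3 - <<'E'
from h import *
to(470,40,320,180)
c,p,d=grab("wrist","w1")
np.savez("pics/w1.npz",p=p,d=d,**c)
v,u=np.mgrid[0:400,0:640]; r=ray(c,np.c_[u.ravel(),v.ravel()]); 
P=c["e"]+r*d.ravel()[:,None]; Z=P[:,2].reshape(400,640)
print(np.percentile(Z,[1,10,25,50,75,90,99]).round(1))
cv2.imwrite("pics/w1z.png",np.clip(Z*4+20,0,255).astype(np.uint8))
E
```

```text
t 1.5 tcp [465.9  76.1 316.9] yaw 180.0 q7 1.34 -> shift [-0.0041 -0.0361 -0.0031] spin -0.0 or 180.0
[-2.500e+00 -1.500e+00 -9.000e-01  1.000e-01  3.366e+02  3.790e+02
  3.921e+02]
```

View pics/w1.png

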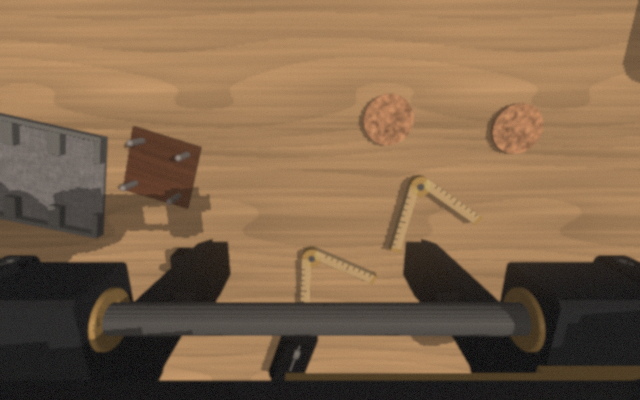

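View pics/w1z.png

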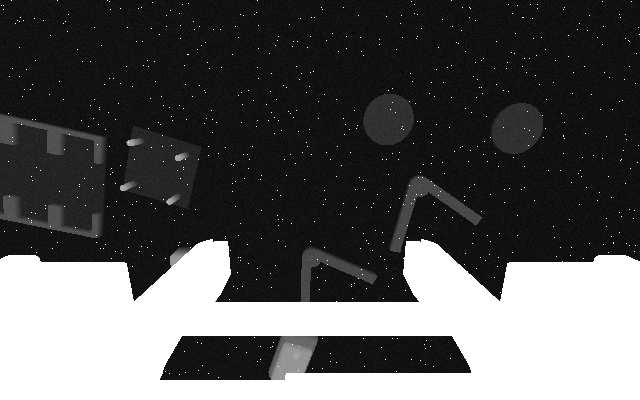

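The wrist view shows two coasters at (388,120) and (517,128). Rule A's hinge is at (420,186), and rule B's is at (311,257), partly hidden. The holder is at (162,167) and the case is on the left edge. The height map separates all of these cleanly from the desk.

```bash
cat >> h.py <<'E'
def cloud(c,d):
    v,u=np.mgrid[0:400,0:640]; r=ray(c,np.c_[u.ravel(),v.ravel()])
    return (c["e"]+r*cv2.medianBlur(d.astype(np.float32),3).ravel()[:,None]).reshape(400,640,3)
def parts(c,d,lo=4,hi=120,amin=60,er=0):
    P=cloud(c,d); m=((P[...,2]>lo)&(P[...,2]<hi)).astype(np.uint8)
    n,L,st,_=cv2.connectedComponentsWithStats(m,connectivity=4)
    for i in range(1,n):
        if st[i,4]>=amin: yield P[L==i],(L==i).astype(np.uint8),P
def measure(c,d,lo=4):
    for q,m,P in parts(c,d,lo):
        z=np.percentile(q[:,2],[50,98]); (ctr,wh,a)=cv2.minAreaRect(q[:,:2].astype(np.float32))
        if q[:,0].max()>800 or q[:,0].min()<250 or abs(q[:,1].mean())>480: continue
        circ,r=cv2.minEnclosingCircle(q[:,:2].astype(np.float32))
        s=f"z {z.round(1)} c {np.round(ctr)} wh {np.round(wh)} a {a:.0f} circ {np.round(circ,1)} r {r:.1f} mean {q[:,:2].mean(0).round(1)}"
        if 9<z[0]<19 and max(wh)<150:
            D=cv2.distanceTransform(np.pad(m,1),cv2.DIST_L2,5)[1:-1,1:-1]
            hv,hu=np.unravel_index(D.argmax(),D.shape); h=onz(c,(hu,hv),z[0])[0]
            ys,xs=np.nonzero(D>=D.max()-.7); h=onz(c,(xs.mean(),ys.mean()),z[0])[0]
            w=q[:,:2]-h; rr=np.hypot(*w.T); f=w[(rr>35)]; an=np.degrees(np.arctan2(f[:,1],f[:,0]))
            ref=np.degrees(np.arctan2(*f.mean(0)[::-1])); da=(an-ref+180)%360-180
            ths=[]
            for k in(da<0,da>=0):
                l=cv2.fitLine(f[k].astype(np.float32),cv2.DIST_HUBER,0,.01,.01).ravel(); t=np.degrees(np.arctan2(l[1],l[0]))
                mt=np.degrees(np.arctan2(*f[k].mean(0)[::-1])); t+=180*np.round((mt-t)/180); ths.append(t)
            s=f"RULE hinge {h.round(1)} leaves {np.round(ths,1)} bis {np.mean(ths):.1f} open {ths[1]-ths[0]:.1f} rmax {[round(float(np.hypot(*(f[k].T)).max())) for k in (da<0,da>=0)]} D {D.max():.1f} | "+s
        print(s)
def look(n,save=None,lo=4):
    c,p,d=grab(n,save); print(n); measure(c,d,lo); return c,p,d
E
python3 - <<'E'
from h import *
z=np.load("pics/w1.npz"); print("wrist"); measure({k:z[k] for k in("R","e","f","cx","cy")},z["d"])
look("top","top1"); look("scene")
E
```

```text
wrist
z [7.3 8.1] c [409. 169.] wh [64. 65.] a 47 circ [409.7 169.2] r 32.9 mean [409.1 169. ]
z [7.2 7.9] c [421. 340.] wh [65. 65.] a 46 circ [421.7 340.3] r 33.3 mean [420.7 339.2]
z [ 4.6 16. ] c [ 486. -292.] wh [143. 147.] a 77 circ [ 486.9 -290.1] r 99.4 mean [ 485.  -290.5]
z [ 4.6 35.4] c [ 474. -139.] wh [92. 92.] a 72 circ [ 474.5 -138.4] r 62.2 mean [ 473.  -138.5]
RULE hinge [497.2 215.4] leaves [-11.5  55.3] bis 21.9 open 66.9 rmax [102, 103] D 10.8 | z [13.2 14. ] c [549. 248.] wh [112. 115.] a 78 circ [550.2 237.1] r 70.0 mean [528.3 226.5]
z [28.6 34. ] c [ 595. -122.] wh [12. 27.] a 38 circ [ 598.4 -119.3] r 13.8 mean [ 594.6 -121.1]
RULE hinge [604.2  68.1] leaves [-0.6 64.2] bis 31.8 open 64.8 rmax [76, 103] D 9.8 | z [13.3 14.2] c [637. 108.] wh [113.  87.] a 88 circ [641.5 101.9] r 63.5 mean [624.   91.8]
top
z [50.4 89.1] c [721. 339.] wh [104.  78.] a 76 circ [712.7 343.4] r 56.5 mean [717.7 333.1]
RULE hinge [607.2  67.6] leaves [-0.1 63.4] bis 31.6 open 63.5 rmax [102, 103] D 5.4 | z [12.9 15. ] c [636.  86.] wh [ 96. 132.] a 31 circ [654.5  97.1] r 69.6 mea
[... 1030 characters left out ...]
is 22.7 open 66.9 rmax [97, 100] D 5.4 | z [13.2 15.6] c [530. 230.] wh [ 97. 133.] a 24 circ [548.9 239. ] r 69.2 mean [532.7 234.3]
z [34.1 80.5] c [ 623. -100.] wh [ 63. 140.] a 89 circ [ 622.5 -103.3] r 70.1 mean [ 644.2 -101.1]
z [56.  88.9] c [721. 340.] wh [102.  83.] a 71 circ [714.  344.4] r 56.4 mean [720.8 328.8]
z [ 60.1 110.7] c [ 597. -461.] wh [149.  80.] a 29 circ [ 594.2 -456.2] r 75.8 mean [ 636.2 -442.7]
RULE hinge [609.9  69.1] leaves [-1.2 63.8] bis 31.3 open 65.0 rmax [98, 101] D 5.6 | z [13.  15.1] c [636.  87.] wh [ 96. 133.] a 32 circ [654.2  98.7] r 69.4 mean [638.6  89.6]
z [7.8 9.6] c [ 666. -260.] wh [64. 64.] a 84 circ [ 665.8 -259.5] r 33.7 mean [ 667.5 -259.1]
```

```bash
python3 - <<'E'
from h import *
b=np.radians(22.3); h=np.array([500,216]); t=h+24*np.array([np.cos(b),np.sin(b)]); print(t)
to(t[0],t[1],110,202.3); to(t[0],t[1],27.5,202.3)
E
```

```text
[522.20503324 225.10694783]
t 1.6 tcp [465.7  77.  316.9] yaw -179.9 q7 1.34 -> shift [-0.0569  0.148   0.2069] spin -22.2 or 157.8
t 1.6 tcp [465.7  77.  316.9] yaw -179.9 q7 1.34 -> shift [-0.057   0.1479  0.2894] spin -22.2 or 157.8
```

Request:
{"api": "carry_out", "payload": {
  "motion": [
    [[1,-0.057,0.148,0.2,-22.2],[1,-0.057,0.148,0.2,-22.2],[1,-0.057,0.148,0.2,-22.2],[1,-0.057,0.148,0.2,-22.2],[1,-0.057,0.148,0.2,-22.2],[1,-0.057,0.148,0.2,-22.2],[1,-0.057,0.148,0.2,-22.2],[1,-0.057,0.148,0.2,-22.2]]
  ]
}}

```text
time: 2.3
tcp_pos: [521.2, 225.7, 114.6]
ee_rot: [3.141, -0.005, -2.75]
force: [-0.5, -1.1, 0.1]
width: 88.6
grasp_force: 0.0
```

```bash
python3 - <<'E'
from h import *
look("wrist","w2"); look("scene")
to(522.2,225.1,27.5,202.3)
E
```

```text
wrist
z [7.4 8. ] c [418. 173.] wh [47. 65.] a 23 circ [409.7 169.2] r 33.0 mean [415.4 171.8]
z [7.3 7.8] c [421. 340.] wh [65. 66.] a 22 circ [421.3 340.5] r 33.4 mean [420.6 339. ]
RULE hinge [497.3 216.4] leaves [20.3 28. ] bis 24.2 open 7.7 rmax [103, 104] D 19.8 | z [ 13.7 118.6] c [530. 230.] wh [ 97. 135.] a 22 circ [546.8 236.6] r 71.9 mean [522.3 226.1]
RULE hinge [603.7  69.3] leaves [62.4 65.9] bis 64.2 open 3.5 rmax [63, 64] D 19.6 | z [13.3 14.3] c [613.  91.] wh [44. 80.] a 2 circ [620.6  90.3] r 41.1 mean [610.3  85. ]
scene
z [  8.3 116.4] c [443. 309.] wh [ 71. 151.] a 39 circ [449.8 315.4] r 77.9 mean [446.8 328.7]
z [ 8.  10.4] c [412. 165.] wh [63. 50.] a 20 circ [411.6 170.7] r 34.7 mean [413.9 166.6]
RULE hinge [503.8 217. ] leaves [13.9 55.9] bis 34.9 open 42.0 rmax [96, 102] D 5.4 | z [ 13.4 113.8] c [526. 231.] wh [105. 133.] a 22 circ [543.2 237.9] r 71.5 mean [533.9 229.1]
z [ 5.3 32.9] c [ 468. -133.] wh [ 91. 106.] a 71 circ [ 467.1 -133.5] r 66.9 mean [ 476.4 -136.9]
z [ 5.6 16.6] c [ 482. -310.] wh [186. 153.] a 78 circ [ 480.3 -308.7] r 115.9 mean [ 483.5 -307.8]
z [34.  80.2] c [ 641. -101.] wh [ 60. 100.] a 88 circ [640.7 -98.4] r 50.4 mean [ 644.4 -101.2]
z [56.  88.8] c [694. 348.] wh [ 89. 142.] a 48 circ [703.3 360.2] r 75.7 mean [720.6 329. ]
z [ 59.9 110.8] c [ 599. -459.] wh [144.  78.] a 22 circ [ 601.7 -468.5] r 75.2 mean [ 636.2 -442.6]
RULE hinge [610.1  69. ] leaves [-1.1 63.2] bis 31.0 open 64.4 rmax [99, 101] D 5.6 | z [13.3 15.3] c [636.  87.] wh [ 98. 132.] a 32 circ [652.8  97.6] r 69.4 mean [638.8  89.5]
z [7.6 9. ] c [ 666. -260.] wh [65. 64.] a 77 circ [ 665.5 -259.1] r 33.8 mean [ 667.2 -259.1]
t 2.4 tcp [523.3 223.2 117.7] yaw -157.8 q7 1.5 -> shift [0.0003 0.0022 0.0902] spin -0.1 or 179.9
```

Request:
{"api": "carry_out", "payload": {
  "motion": [
    [[1,0,0.002,0.04,0],[1,0,0.002,0.08,0],[1,0,0.002,0.09,0],[1,0,0.002,0.09,0],[0.5,0,0.002,0.09,0],[0.2,0,0.002,0.09,0],[-0.1,0,0.002,0.09,0],[-0.3,0,0.002,0.09,0]]
  ],
  "newtons": 6
}}

```text
time: 3.07
tcp_pos: [523.6, 225.3, 28.5]
ee_rot: [-3.142, 0.002, -2.755]
force: [0.4, 0.1, 1.0]
width: 63.6
grasp_force: 0.8
```

Request:
{"api": "carry_out", "payload": {
  "motion": [
    [[-0.5,0,0,0,0],[-0.5,0,0,0,0],[-0.5,0,0,0,0],[-0.5,0,0,0,0]]
  ]
}}

```text
time: 3.4
tcp_pos: [522.8, 225.3, 27.3]
ee_rot: [-3.142, 0.0, -2.755]
force: [0.0, 0.4, 0.6]
width: 36.6
grasp_force: 1.0
```

```bash
python3 - <<'E'
from h import *
look("wrist","w3"); look("scene","s3")
to(522.2,225.1,27.5,202.3); print(arm.sense()["width"])
E
```

```text
wrist
z [7.3 8. ] c [431. 178.] wh [20. 60.] a 22 circ [421.3 174.1] r 30.0 mean [428.9 177.3]
z [7.3 7.8] c [431. 326.] wh [65. 32.] a 36 circ [423. 338.] r 32.6 mean [429.2 326.1]
z [ 83.  102.4] c [536. 204.] wh [114. 222.] a 23 circ [544. 211.] r 117.2 mean [504.9 216.6]
scene
z [ 85.8 116.1] c [477. 253.] wh [212. 256.] a 5 circ [474.3 254.3] r 152.5 mean [522.6 216.8]
z [ 5.3 34. ] c [ 476. -135.] wh [91. 95.] a 71 circ [ 473.1 -135.2] r 63.6 mean [ 478.8 -136.5]
z [ 5.7 16.4] c [ 483. -310.] wh [186. 150.] a 78 circ [ 481.3 -308.1] r 115.1 mean [ 483.8 -310.2]
z [34.2 79.5] c [621. -99.] wh [ 62. 140.] a 88 circ [ 620.8 -103.3] r 70.0 mean [ 644.4 -101.2]
z [55.8 89.4] c [711. 336.] wh [ 77. 101.] a 44 circ [715.8 344.5] r 56.1 mean [720.6 329. ]
z [ 60.7 110.7] c [ 623. -448.] wh [92. 75.] a 22 circ [ 616.8 -441.9] r 51.6 mean [ 636.3 -442.4]
RULE hinge [610.   69.1] leaves [-1.2 65.1] bis 31.9 open 66.3 rmax [99, 101] D 5.6 | z [13.  15.3] c [637.  87.] wh [ 96. 133.] a 31 circ [654.5  98.9] r 69.1 mean [638.4  88.8]
z [7.7 9.5] c [ 666. -260.] wh [67. 64.] a 36 circ [ 666.1 -259. ] r 34.1 mean [ 667.7 -258.7]
t 3.5 tcp [522.6 225.3  27.1] yaw -157.8 q7 1.5 -> shift [ 0.0005 -0.     -0.0004] spin -0.1 or 179.9
29.778939347741154
```

View pics/w3.png

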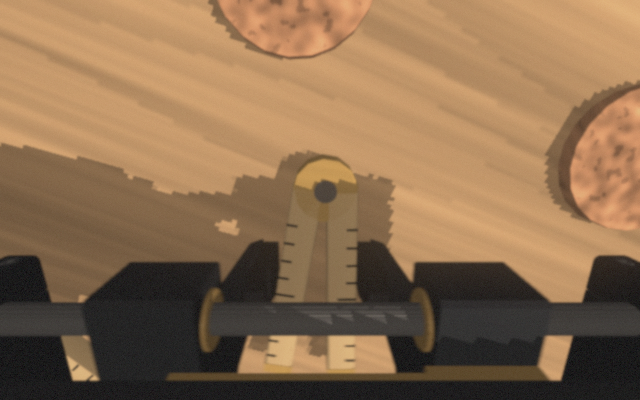

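The wrist view shows the rule nearly folded between the fingers, with its hinge pin at (325,190) and the pads on either side at row 280.

Request:
{"api": "carry_out", "payload": {
  "motion": [
    [[-0.6,0,0,0,0],[-0.6,0,0,0,0],[-0.6,0,0,0,0]]
  ],
  "newtons": 12
}}

```text
time: 3.75
tcp_pos: [522.6, 225.3, 27.2]
ee_rot: [-3.142, -0.0, -2.755]
force: [0.4, 1.0, 2.8]
width: 29.8
grasp_force: 11.6
```

```bash
python3 - <<'E'
from h import *
c,p,d=grab("wrist","w4"); s=arm.sense(); print(s["width"],s["grasp_force"],s["tcp_pos"])
P=cloud(c,d); m=(P[...,2]>10)&(P[...,2]<17)
R=Rot.from_euler("xyz",s["ee_rot"]); q=R.inv().apply(P[m]-s["tcp_pos"]); q=q[(abs(q[:,1])<30)]; print(q.min(0),q.max(0),len(q))
g=cv2.cvtColor(p,cv2.COLOR_RGB2GRAY)[160:220,290:350]; ys,xs=np.nonzero(g<70); print(xs.mean()+290,ys.mean()+160)
h=onz(c,(xs.mean()+290,ys.mean()+160),14)[0]; print("hinge tool",R.inv().apply([h[0]-s["tcp_pos"][0],h[1]-s["tcp_pos"][1],0]))
E
```

```text
29.095909954036767 11.635935055674054 [522.59455441 225.25795873  27.14365454]
[-59.00531968 -29.77392721  10.16062687] [54.09105703 28.51696805 17.13367606] 11410
323.6829268292683 191.6341463414634
hinge tool [3.84201396e+01 2.48738726e+00 2.10999102e-03]
```

Request:
{"api": "carry_out", "payload": {
  "motion": [
    [[-0.6,0,0,0,0],[-0.6,0,0,-0.02,0],[-0.6,0,0,-0.05,0],[-0.6,0,0,-0.09,0],[-0.6,0,0,-0.1,0],[-0.6,0,0,-0.1,0]]
  ],
  "newtons": 25
}}

```text
time: 4.3
tcp_pos: [524.4, 226.0, 129.9]
ee_rot: [3.141, 0.005, -2.755]
force: [-0.6, 0.0, -1.5]
width: 29.0
grasp_force: 24.2
```

```bash
cat >> h.py <<'E'
CASE=np.array([483.,-309.5]); CY=-12.7; HOLD=np.array([474.5,-138.5]); HY=-18.
def lane(y,off,yaw=167.3):
    a=np.radians(CY); t=np.radians(yaw)
    return CASE+y*np.array([-np.sin(a),np.cos(a)])+off*np.array([np.cos(t),np.sin(t)])
E
python3 - <<'E'
from h import *
g=lane(-60,4.3); print(g); to(g[0],g[1],110,167.3); print(arm.sense()["width"])
E
```

```text
[ 465.6144292  -367.08673396]
t 4.3 tcp [524.4 226.  129.9] yaw -157.8 q7 1.49 -> shift [ 0.2782 -0.5272  0.0182] spin 34.9 or -145.1
29.01429024942039
```

Request:
{"api": "carry_out", "payload": {
  "motion": [
    [[-0.6,0.018,-0.033,0,0],[-0.6,0.036,-0.066,0,0],[-0.6,0.054,-0.099,0,0],[-0.6,0.072,-0.132,0,0],[-0.6,0.09,-0.165,0,0],[-0.6,0.108,-0.198,0,0],[-0.6,0.126,-0.231,0,0],[-0.6,0.139,-0.264,0,0]]
  ]
}}

```text
time: 4.97
tcp_pos: [490.7, -73.6, 125.3]
ee_rot: [3.14, -0.004, -2.755]
force: [0.8, -1.3, -1.6]
width: 28.9
grasp_force: 24.2
```

Request:
{"api": "carry_out", "payload": {
  "motion": [
    [[-0.6,0.018,-0.033,0,6],[-0.6,0.036,-0.066,0,12],[-0.6,0.054,-0.099,0,18],[-0.6,0.072,-0.132,0,24],[-0.6,0.09,-0.165,0,30],[-0.6,0.108,-0.198,0,34.9],[-0.6,0.126,-0.231,0,34.9],[-0.6,0.139,-0.263,0,34.9]]
  ]
}}

```text
time: 5.63
tcp_pos: [461.3, -369.3, 124.9]
ee_rot: [3.141, -0.004, 2.918]
force: [1.3, -0.0, -1.2]
width: 29.1
grasp_force: 24.2
```

Request:
{"api": "carry_out", "payload": {
  "motion": [
    [[-0.6,0,0,0,0],[-0.6,0,0,0,0],[-0.6,0,0,0,0]]
  ]
}}

```text
time: 5.88
tcp_pos: [463.1, -366.2, 125.3]
ee_rot: [3.14, -0.003, 2.919]
force: [-0.4, 0.6, -0.9]
width: 28.6
grasp_force: 24.5
```

```bash
python3 - <<'E'
from h import *
g=lane(-60,4.3); to(g[0],g[1],32,167.3); s=arm.sense(); print(s["width"],s["grasp_force"])
c,p,d=grab("wrist","w5"); R=Rot.from_euler("xyz",s["ee_rot"]); P=cloud(c,d)
q=R.inv().apply((P-s["tcp_pos"]).reshape(-1,3)); m=(abs(q[:,1])<22)&(q[:,2]>8)&(q[:,2]<30); q=q[m]; print(len(q),q.min(0),q.max(0),np.median(q,0))
look("top")
E
```

```text
t 5.9 tcp [ 463.1 -366.2  125.3] yaw 167.3 q7 2.09 -> shift [-0.0029 -0.0005  0.0933] spin -0.0 or 180.0
28.568923484593398 24.45450246334076
11729 [-60.44886549 -21.95261338   8.03366776] [53.75222287 21.95195677 27.84789413] [10.40762803 -0.58693239 13.86725784]
top
z [49.6 88.7] c [710. 349.] wh [ 78. 125.] a 20 circ [718.6 354.4] r 67.0 mean [717.9 333.3]
RULE hinge [606.8  68.1] leaves [ 0.  63.6] bis 31.8 open 63.6 rmax [101, 103] D 5.4 | z [12.8 15.1] c [635.  87.] wh [ 96. 130.] a 30 circ [653.1  97.9] r 68.8 mean [634.4  86.3]
z [6.9 8.7] c [ 666. -260.] wh [65. 64.] a 12 circ [ 666.5 -259.6] r 33.4 mean [ 665.7 -259.9]
z [33.8 80.5] c [ 643. -101.] wh [59. 98.] a 89 circ [ 639.4 -102. ] r 52.3 mean [ 631.2 -101.3]
z [ 54.1 105.7] c [ 629. -447.] wh [76. 74.] a 89 circ [ 630.2 -447.1] r 39.1 mean [ 629.5 -446.6]
z [ 13.6 112.6] c [ 531. -313.] wh [166.  55.] a 77 circ [ 540.1 -315.2] r 84.3 mean [ 539.8 -310.5]
z [ 4.7 32.8] c [ 476. -137.] wh [90. 88.] a 73 circ [ 479.6 -138.3] r 56.2 mean [ 473.2 -137.2]
z [4.5 5.3] c [ 500. -248.] wh [47. 27.] a 63 circ [ 502.5 -250.2] r 25.0 mean [ 500.7 -254.6]
z [ 14.1 112.6] c [ 437. -298.] wh [180.  52.] a 77 circ [ 429.5 -296.7] r 91.1 mean [ 428.2 -309.4]
z [7.4 9.1] c [423. 342.] wh [65. 63.] a 59 circ [422.8 341.5] r 33.2 mean [422.3 340.7]
z [7.1 9. ] c [410. 170.] wh [63. 63.] a 44 circ [410.8 170.5] r 33.0 mean [410.5 170.1]
```

Request:
{"api": "carry_out", "payload": {
  "motion": [
    [[-0.6,-0.003,0,0.03,0],[-0.6,-0.003,0,0.06,0],[-0.6,-0.003,0,0.078,0],[-0.6,-0.003,0,0.088,0],[-0.6,-0.003,0,0.0925,0],[-0.6,-0.003,0,0.0925,0],[-0.6,-0.003,0,0.0925,0]]
  ]
}}

```text
time: 6.57
tcp_pos: [467.5, -368.4, 35.5]
ee_rot: [-3.141, 0.001, 2.92]
force: [0.1, 1.0, -0.4]
width: 28.8
grasp_force: 24.4
```

```bash
python3 - <<'E'
from h import *
g=lane(-60,4.3); to(g[0],g[1],32,167.3); s=arm.sense(); print(s["width"],s["grasp_force"],s["force"])
c,p,d=grab("wrist","w6")
E
```

```text
t 6.6 tcp [ 467.5 -368.4   35.5] yaw 167.3 q7 2.12 -> shift [0.0021 0.0009 0.0035] spin -0.0 or 180.0
28.773391233915426 24.411381483078003 [ 0.0791047   0.95403519 -0.35894695]
```

View pics/w6.png

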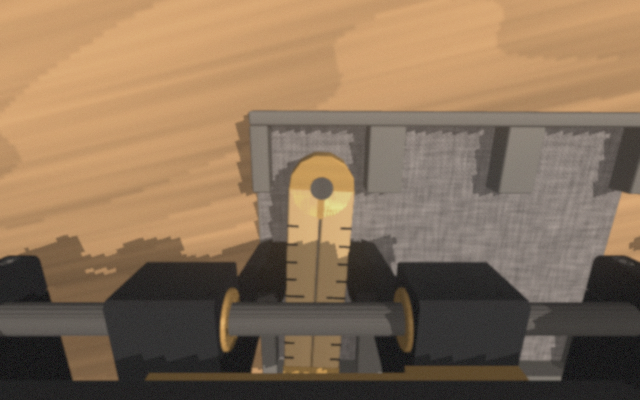

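The wrist view shows the folded rule centred in its lane: knuckle at (322,188), lane walls at columns 272 and 368, and end wall at row 127.

Request:
{"api": "carry_out", "payload": {
  "motion": [
    [[-0.6,0.001,0,0.003,0],[-0.6,0.001,0,0.003,0],[-0.2,0.001,0,0.003,0],[0,0.001,0,0.003,0],[0,0.001,0,0.003,0],[0,0.001,0,0.003,0],[0,0.001,0,-0.03,0],[0,0.001,0,-0.07,0]]
  ]
}}

```text
time: 7.28
tcp_pos: [463.9, -366.6, 102.8]
ee_rot: [3.139, -0.006, 2.919]
force: [0.8, -0.9, 0.6]
width: 43.8
grasp_force: 0.0
```

Request:
{"api": "carry_out", "payload": {
  "motion": [
    [[1,0,0,-0.04,0],[1,0,0,-0.08,0],[1,0,0,-0.1,0],[1,0,0,-0.1,0]]
  ]
}}

```text
time: 7.62
tcp_pos: [468.2, -370.2, 210.2]
ee_rot: [-3.138, 0.009, 2.919]
force: [0.6, 0.5, -0.1]
width: 68.8
grasp_force: 0.0
```

```bash
python3 - <<'E'
from h import *
s=arm.sense(); c,p,d=grab("wrist","w7"); P=cloud(c,d)
R=Rot.from_euler("z",CY,degrees=True); q=R.inv().apply((P-np.r_[CASE,0]).reshape(-1,3)); m=(abs(q[:,0])<62)&(q[:,1]>-80)&(q[:,1]<-40)&(q[:,2]>12)&(q[:,2]<25); q=q[m]
print("rule in case frame",np.percentile(q,[1,50,99],axis=0).round(1))
b=np.radians(31.6); h=np.array([607.5,68.2]); t=h+24*np.array([np.cos(b),np.sin(b)]); print(t)
to(t[0],t[1],130,211.6); to(t[0],t[1],27.5,211.6)
E
```

```text
rule in case frame [[-55.2 -78.1  16. ]
 [ -2.4 -62.4  17.4]
 [ 56.  -46.7  18.3]]
[627.94144642  80.77566174]
t 7.7 tcp [ 467.1 -369.1  207.4] yaw 167.3 q7 2.07 -> shift [-0.0572  0.4745  0.0768] spin -44.3 or 135.7
t 7.7 tcp [ 467.1 -369.1  207.4] yaw 167.3 q7 2.07 -> shift [-0.0566  0.4746  0.1793] spin -44.3 or 135.7
```

Request:
{"api": "carry_out", "payload": {
  "motion": [
    [[1,-0.004,0.04,0,0],[1,-0.009,0.08,0,0],[1,-0.014,0.12,0,0],[1,-0.019,0.16,0,0],[1,-0.023,0.2,0,0],[1,-0.029,0.237,0,0],[1,-0.029,0.237,0,0]]
  ]
}}

```text
time: 8.25
tcp_pos: [548.6, -133.4, 202.9]
ee_rot: [3.137, -0.002, 2.931]
force: [-0.2, 1.8, 0.5]
width: 88.0
grasp_force: 0.0
```

Request:
{"api": "carry_out", "payload": {
  "motion": [
    [[1,-0.004,0.04,0.01,-7],[1,-0.009,0.08,0.02,-14],[1,-0.014,0.12,0.035,-21],[1,-0.019,0.16,0.05,-28],[1,-0.023,0.2,0.065,-35],[1,-0.028,0.237,0.08,-42],[1,-0.028,0.237,0.08,-44.3],[1,-0.028,0.237,0.08,-44.3]]
  ]
}}

```text
time: 8.92
tcp_pos: [624.5, 85.0, 121.7]
ee_rot: [3.138, -0.003, -2.584]
force: [-0.2, -0.8, -0.4]
width: 88.2
grasp_force: 0.0
```

```bash
python3 - <<'E'
from h import *
look("wrist","w8")
to(627.9,80.8,27.5,211.6)
E
```

```text
wrist
z [33.7 71.8] c [ 642. -103.] wh [60. 99.] a 88 circ [ 638.6 -102.7] r 53.0 mean [628.1 -94.3]
z [7.2 7.9] c [423. 176.] wh [36. 62.] a 32 circ [415.5 170.9] r 32.4 mean [422.  173.7]
RULE hinge [605.2  67.4] leaves [18.2 64.2] bis 41.2 open 46.1 rmax [133, 102] D 19.0 | z [ 13.5 118.5] c [651.  78.] wh [108. 147.] a 43 circ [665.7  91.9] r 78.5 mean [635.4  74.7]
z [110.5 119.6] c [596. 122.] wh [12. 25.] a 86 circ [596.6 127.7] r 12.3 mean [594.5 121.9]
t 9.0 tcp [624.8  81.9 122.6] yaw -148.4 q7 1.9 -> shift [-0.0024 -0.0027  0.0951] spin -0.0 or 180.0
```

Request:
{"api": "carry_out", "payload": {
  "motion": [
    [[1,-0.002,-0.001,0.04,0],[1,-0.002,-0.001,0.08,0],[1,-0.002,-0.001,0.095,0],[1,-0.002,-0.001,0.095,0],[0.5,-0.002,-0.001,0.095,0],[0.2,-0.002,-0.001,0.095,0],[-0.1,-0.002,-0.001,0.095,0],[-0.3,-0.002,-0.001,0.095,0]]
  ],
  "newtons": 6
}}

```text
time: 9.63
tcp_pos: [628.5, 81.3, 30.3]
ee_rot: [-3.141, 0.001, -2.592]
force: [1.3, 0.6, 0.2]
width: 63.6
grasp_force: 0.5
```

Request:
{"api": "carry_out", "payload": {
  "motion": [
    [[-0.5,0,0,0,0],[-0.5,0,0,0,0],[-0.5,0,0,0,0],[-0.5,0,0,0,0],[-0.5,0,0,0,0],[-0.5,0,0,0,0],[-0.6,0,0,0,0]]
  ]
}}

```text
time: 10.22
tcp_pos: [628.5, 81.9, 29.9]
ee_rot: [-3.141, 0.0, -2.591]
force: [0.5, 0.2, 3.0]
width: 29.1
grasp_force: 5.9
```

Request:
{"api": "carry_out", "payload": {
  "motion": [
    [[-0.6,0,0,0,0],[-0.6,0,0,0,0],[-0.6,0,0,0,0]]
  ],
  "newtons": 12
}}

```text
time: 10.47
tcp_pos: [628.5, 81.9, 29.9]
ee_rot: [-3.141, 0.0, -2.591]
force: [0.7, 0.7, 4.2]
width: 29.2
grasp_force: 11.9
```

```bash
cat >> h.py <<'E'
def held(save=None):
    s=arm.sense(); c,p,d=grab("wrist",save); R=Rot.from_euler("xyz",s["ee_rot"]); P=cloud(c,d)
    q=R.inv().apply((P-s["tcp_pos"]).reshape(-1,3)); m=(abs(q[:,1])<22)&(q[:,0]>18)&(q[:,2]>6)&(q[:,2]<22); q=q[m]
    print("tcp",s["tcp_pos"].round(1),"w",s["width"].round(1),"g",s["grasp_force"].round(1),"front end x",q[:,0].max().round(1),"y range",np.percentile(q[:,1],[2,98]).round(1),"z",np.median(q[:,2]).round(1))
    return p
E
python3 - <<'E'
from h import *
held("w9")
E
```

```text
Traceback (most recent call last):
  File "h.py", line 68, in held
    print("tcp",s["tcp_pos"].round(1),"w",s["width"].round(1),"g",s["grasp_force"].round(1),"front end x",q[:,0].max().round(1),"y range",np.percentile(q[:,1],[2,98]).round(1),"z",np.median(q[:,2]).round(1))
                                          ^^^^^^^^^^^^^^^^
AttributeError: 'float' object has no attribute 'round'
```

View pics/w9.png

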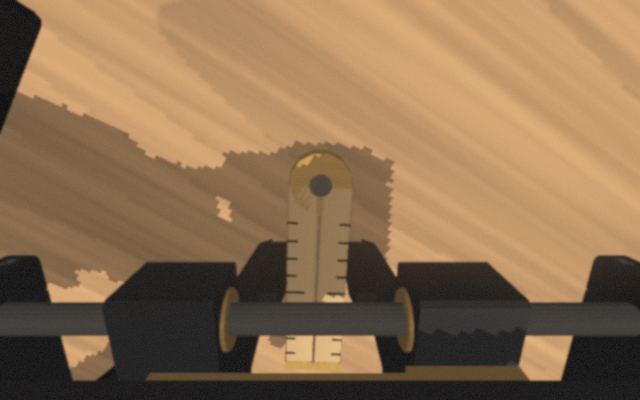

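The second rule is folded in the grip, with its hinge at (320,186).

Request:
{"api": "carry_out", "payload": {
  "motion": [
    [[-0.6,0,0,0,0],[-0.6,0,0,-0.02,0],[-0.6,0,0,-0.05,0],[-0.6,0,0,-0.09,0],[-0.6,0,0,-0.12,0],[-0.6,0,0,-0.12,0],[-0.6,0,0,-0.12,0]]
  ],
  "newtons": 25
}}

```text
time: 11.1
tcp_pos: [628.8, 81.8, 150.9]
ee_rot: [-3.141, 0.002, -2.591]
force: [-0.8, 0.1, -0.8]
width: 28.3
grasp_force: 24.7
```

```bash
sed -i 's/s\["width"\].round(1)/round(s["width"],1)/; s/s\["grasp_force"\].round(1)/round(s["grasp_force"],1)/' h.py
python3 - <<'E'
from h import *
held()
g=lane(60,3); print(g); to(g[0],g[1],150,167.3)
look("top")
E
```

```text
tcp [628.8  81.8 150.9] w 28.3 g 24.7 front end x 54.9 y range [-13.   14.2] z 16.5
[ 493.26416863 -250.30838875]
t 11.2 tcp [627.5  81.6 149.1] yaw -148.4 q7 1.9 -> shift [ 0.2882 -0.2125 -0.0007] spin 44.3 or -135.7
top
z [51.  88.9] c [717. 345.] wh [ 77. 118.] a 3 circ [724.8 345.3] r 60.3 mean [717.8 333.2]
z [6.9 8.6] c [ 666. -261.] wh [63. 64.] a 90 circ [ 665.8 -260.4] r 33.2 mean [ 665.5 -260. ]
z [34. 81.] c [ 643. -101.] wh [59. 98.] a 88 circ [ 639.5 -102.1] r 52.2 mean [ 631.5 -101.3]
z [ 54.9 109.9] c [ 642. -449.] wh [ 76. 101.] a 76 circ [ 641.6 -459.6] r 56.0 mean [ 629.7 -446.7]
z [14.1 18.1] c [ 483. -309.] wh [181. 147.] a 77 circ [ 482.8 -309. ] r 113.7 mean [ 477.7 -327.3]
z [ 4.7 31.8] c [ 476. -137.] wh [88. 89.] a 72 circ [ 475.2 -140.4] r 57.6 mean [ 476.9 -130.2]
z [ 4.6 35.9] c [ 441. -162.] wh [19. 39.] a 72 circ [ 440.  -164.4] r 19.7 mean [ 439.4 -162.8]
z [7.4 9.4] c [423. 345.] wh [58. 66.] a 74 circ [421.6 341. ] r 34.0 mean [422.9 343.4]
```

Request:
{"api": "carry_out", "payload": {
  "motion": [
    [[-0.6,0.029,-0.021,0,0],[-0.6,0.058,-0.042,0,0],[-0.6,0.087,-0.063,0,0],[-0.6,0.116,-0.084,0,0],[-0.6,0.144,-0.106,0,0],[-0.6,0.144,-0.106,0,0]]
  ]
}}

```text
time: 11.7
tcp_pos: [556.2, -92.9, 147.4]
ee_rot: [-3.141, -0.008, -2.601]
force: [-0.5, -0.8, -2.0]
width: 28.0
grasp_force: 24.7
```

Request:
{"api": "carry_out", "payload": {
  "motion": [
    [[-0.6,0.026,-0.019,0,6],[-0.6,0.052,-0.038,0,12],[-0.6,0.078,-0.057,0,18],[-0.6,0.104,-0.076,0,24],[-0.6,0.13,-0.095,0,30],[-0.6,0.144,-0.106,0,37],[-0.6,0.144,-0.106,0,44.3],[-0.6,0.144,-0.106,0,44.3]]
  ]
}}

```text
time: 12.37
tcp_pos: [491.9, -250.4, 147.9]
ee_rot: [-3.141, -0.004, 2.912]
force: [0.1, 0.2, -0.7]
width: 28.3
grasp_force: 24.7
```

```bash
python3 - <<'E'
from h import *
held(); 
g=lane(60,2.3); to(g[0],g[1],34.5,167.3)
E
```

```text
tcp [ 491.9 -250.4  147.9] w 28.3 g 24.7 front end x 54.4 y range [-13.2  13.9] z 16.4
t 12.4 tcp [ 492.7 -249.1  148. ] yaw 167.3 q7 1.86 -> shift [-0.0019 -0.0011  0.1135] spin 0.0 or -180.0
```

Request:
{"api": "carry_out", "payload": {
  "motion": [
    [[-0.6,-0.001,-0.001,0.04,0],[-0.6,-0.001,-0.001,0.075,0],[-0.6,-0.001,-0.001,0.1,0],[-0.6,-0.001,-0.001,0.108,0],[-0.6,-0.001,-0.001,0.112,0],[-0.6,-0.001,-0.001,0.112,0],[-0.6,-0.001,-0.001,0.112,0]]
  ]
}}

```text
time: 13.0
tcp_pos: [495.4, -250.8, 38.7]
ee_rot: [-3.141, 0.002, 2.921]
force: [0.1, 1.2, -0.7]
width: 28.6
grasp_force: 24.7
```

```bash
python3 - <<'E'
from h import *
held("w10"); g=lane(60,2.3); to(g[0],g[1],33.5,167.3)
E
```

```text
tcp [ 495.4 -250.8   38.7] w 28.6 g 24.7 front end x 54.4 y range [-13.3  13.9] z 16.4
t 13.0 tcp [ 495.7 -251.    39. ] yaw 167.3 q7 1.9 -> shift [0.0018 0.0002 0.0055] spin 0.0 or -180.0
```

View pics/w10.png

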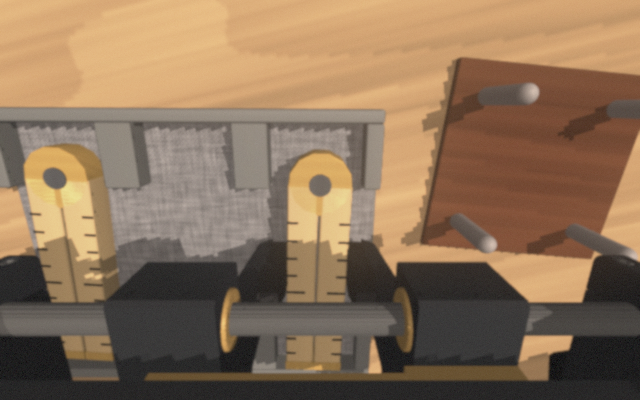

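Rule 1 lies in the left lane with its knuckle at (55,178). Rule 2 is centred in the right lane with its knuckle at (320,185). I'll release it.

Request:
{"api": "carry_out", "payload": {
  "motion": [
    [[-0.6,0.001,0,0.005,0],[-0.6,0.001,0,0.005,0],[-0.6,0.001,0,0.005,0],[-0.2,0.001,0,0.005,0],[0,0.001,0,0.005,0],[0,0.001,0,0.005,0],[0,0.001,0,-0.03,0],[0,0.001,0,-0.07,0]]
  ]
}}

```text
time: 13.72
tcp_pos: [491.0, -249.3, 105.8]
ee_rot: [3.14, -0.007, 2.919]
force: [0.9, -0.5, 0.5]
width: 44.4
grasp_force: 0.0
```

Request:
{"api": "carry_out", "payload": {
  "motion": [
    [[0.3,0,0,-0.04,0],[1,0,0,-0.08,0],[1,0,0,-0.1,0],[1,0,0,-0.1,0],[1,0,0,-0.1,0]]
  ]
}}

```text
time: 14.13
tcp_pos: [493.8, -250.5, 208.4]
ee_rot: [-3.142, 0.002, 2.919]
force: [0.2, 0.5, -0.9]
width: 75.1
grasp_force: 0.0
```

```bash
python3 - <<'E'
from h import *
c,p,d=grab("wrist","w11"); P=cloud(c,d)
R=Rot.from_euler("z",CY,degrees=True); Q=R.inv().apply((P-np.r_[CASE,0]).reshape(-1,3))
for y0 in(-60,60):
    q=Q[(abs(Q[:,0])<66)&(abs(Q[:,1]-y0)<20)&(Q[:,2]>12)&(Q[:,2]<25)]
    print("rule in case frame",np.percentile(q,[1,50,99],axis=0).round(1).tolist(),cv2.minAreaRect(q[:,:2].astype(np.float32)))
look("top")
to(666,-260,70,167.3); to(665.5,-260,27.5)
E
```

```text
rule in case frame [[-55.3, -77.8, 12.6], [-2.5, -61.0, 17.4], [56.7, -45.5, 18.2]] ((4.745330810546875, -62.41980743408203), (29.59646224975586, 124.10501098632812), 86.07675170898438)
rule in case frame [[-53.2, 43.9, 15.9], [-0.4, 58.6, 17.4], [58.1, 73.3, 18.2]] ((2.132335662841797, 58.66090393066406), (29.050880432128906, 114.58027648925781), 87.97462463378906)
top
z [49.6 88.6] c [726. 340.] wh [110.  87.] a 76 circ [731.7 345.4] r 62.3 mean [717.9 333.3]
z [7.  8.9] c [ 667. -260.] wh [64. 63.] a 41 circ [ 666.1 -259.9] r 32.9 mean [ 665.4 -259.8]
z [33.8 81.9] c [ 642. -101.] wh [59. 98.] a 89 circ [ 639.3 -101.9] r 52.3 mean [ 631.3 -101.3]
z [ 63.  112.2] c [ 634. -450.] wh [76. 65.] a 46 circ [ 632.1 -446.4] r 39.6 mean [ 641.6 -457.8]h.py:52: RuntimeWarning: Mean of empty slice.
  ref=np.degrees(np.arctan2(*f.mean(0)[::-1])); da=(an-ref+180)%360-180
  ret = um.true_divide(
Traceback (most recent call last):
  File "h.py", line 60, in look
    c,p,d=grab(n,save); print(n); measure(c,d,lo); return c,p,d
                                  ~~~~~~~^^^^^^^^
  File "h.py", line 55, in measure
    l=cv2.fitLine(f[k].astype(np.float32),cv2.DIST_HUBER,0,.01,.01).ravel(); t=np.degrees(np.arctan2(l[1],l[0]))
      ~~~~~~~~~~~^^^^^^^^^^^^^^^^^^^^^^^^^^^^^^^^^^^^^^^^^^^^^^^^^^
cv2.error: OpenCV(4.12.0) /io/opencv/modules/imgproc/src/linefit.cpp:50: error: (-215:Assertion failed) count > 0 in function 'fitLine2D_wods'
```

Request:
{"api": "carry_out", "payload": {
  "motion": [
    [[1,-0.034,0.006,0,0],[1,-0.068,0.012,0.01,0],[1,-0.102,0.018,0.03,2],[1,-0.136,0.024,0.06,4],[1,-0.17,0.0286,0.09,5.3],[1,-0.17,0.0286,0.12,5.3],[1,-0.17,0.0286,0.12,5.3],[1,-0.17,0.0286,0.12,5.3]]
  ]
}}

```text
time: 14.9
tcp_pos: [662.7, -259.1, 83.3]
ee_rot: [-3.141, -0.008, 2.827]
force: [0.8, -0.9, 0.4]
width: 88.5
grasp_force: 0.0
```

```bash
sed -i 's/if 9<z\[0\]<19 and max(wh)<150:/if 9<z[0]<19 and 80<max(wh)<150 and min(wh)>60:/' h.py
python3 - <<'E'
from h import *
to(666,-260,27,162)
look("wrist")
E
```

```text
t 14.9 tcp [ 662.7 -259.1   83.3] yaw 162.0 q7 1.7 -> shift [-0.0039  0.0002  0.0562] spin -0.0 or 180.0
wrist
z [15.3 17.8] c [ 528. -321.] wh [180.  52.] a 77 circ [ 535.5 -323.1] r 91.8 mean [ 534.7 -319.1]
z [4.2 4.7] c [ 515. -308.] wh [ 7. 10.] a 72 circ [ 515.4 -307.8] r 5.5 mean [ 515.  -308.2]
z [4.2 4.5] c [ 503. -346.] wh [7. 8.] a 23 circ [ 502.3 -345.8] r 4.5 mean [ 502.4 -345.4]
z [33.5 55.9] c [ 642. -106.] wh [56. 99.] a 88 circ [ 639.3 -104.6] r 52.7 mean [ 630.  -112.6]
z [4.1 4.5] c [ 511. -324.] wh [13.  6.] a 48 circ [ 511.7 -324.7] r 6.9 mean [ 511.2 -323.7]
z [4.2 4.7] c [ 515. -329.] wh [ 4. 10.] a 83 circ [ 515.3 -330.3] r 5.1 mean [ 515.3 -329. ]
z [4.2 4.6] c [ 530. -320.] wh [10.  8.] a 48 circ [ 530.6 -321.2] r 5.6 mean [ 529.7 -320.8]
z [4.2 4.5] c [ 529. -329.] wh [ 5. 10.] a 84 circ [ 528.7 -328.8] r 5.0 mean [ 529.1 -328.4]
z [7.4 7.9] c [ 665. -261.] wh [65. 65.] a 71 circ [ 665.3 -261.4] r 33.0 mean [ 663.9 -260.8]
z [24.2 49.6] c [ 614. -422.] wh [57. 16.] a 31 circ [ 617.7 -428.8] r 28.7 mean [ 613.2 -417.3]
z [ 86.9 109.3] c [ 643. -305.] wh [26. 13.] a 23 circ [ 645.6 -310.3] r 13.1 mean [ 640.3 -305.1]
z [ 86.8 109.2] c [ 673. -212.] wh [13. 26.] a 30 circ [ 678.5 -209.3] r 13.1 mean [ 671.2 -210.4]
z [115.5 119.8] c [ 651. -310.] wh [ 1. 16.] a 72 circ [ 650.7 -310. ] r 8.1 mean [ 651.8 -310.6]
z [115.4 119.7] c [ 683. -213.] wh [ 1. 16.] a 73 circ [ 682.8 -212.2] r 8.0 mean [ 683.7 -212.7]
```

Request:
{"api": "carry_out", "payload": {
  "motion": [
    [[1,-0.003,0,0.035,0],[1,-0.003,0,0.056,0],[1,-0.003,0,0.057,0],[1,-0.003,0,0.057,0],[0.7,-0.003,0,0.057,0],[0.3,-0.003,0,0.057,0],[0.3,-0.003,0,0.057,0],[0.3,-0.003,0,0.057,0]]
  ],
  "newtons": 10
}}

```text
time: 15.62
tcp_pos: [669.4, -261.5, 32.3]
ee_rot: [-3.142, 0.002, 2.827]
force: [-0.5, -1.3, 4.1]
width: 64.3
grasp_force: 10.0
```

Request:
{"api": "carry_out", "payload": {
  "motion": [
    [[0.3,0,0,0,0],[0.3,0,0,0,0],[0.3,0,0,-0.03,0],[0.3,0,0,-0.07,0],[0.3,0,0,-0.1,0],[0.3,0,0,-0.1,0],[0.3,0,0,-0.1,0]]
  ],
  "newtons": 15
}}

```text
time: 16.2
tcp_pos: [670.0, -261.6, 133.3]
ee_rot: [-3.142, 0.005, 2.827]
force: [-0.9, -0.7, -0.7]
width: 57.2
grasp_force: 0.0
```

```bash
cat >> h.py <<'E'
def heldc():
    s=arm.sense(); c,p,d=grab("wrist"); R=Rot.from_euler("xyz",s["ee_rot"]); P=cloud(c,d)
    q=R.inv().apply((P-s["tcp_pos"]).reshape(-1,3)); q=q[(abs(q[:,1])<36)&(q[:,0]>-5)&(q[:,0]<50)&(q[:,2]>8)&(q[:,2]<30)]
    print("tcp",s["tcp_pos"].round(1),"w",round(s["width"],1),"g",round(s["grasp_force"],1),"coaster front x",np.percentile(q[:,0],99.5).round(1),"z",np.percentile(q[:,2],[5,50,95]).round(1),len(q))
E
python3 - <<'E'
from h import *
heldc(); to(*HOLD,120,162)
c,p,d=grab("top"); P=cloud(c,d); m=(abs(P[...,0]-641)<90)&(abs(P[...,1]+101)<60)&(P[...,2]>62)&(P[...,2]<95); q=P[m]; print("bat",len(q),q.mean(0).round(1))
m=(abs(P[...,0]-641)<60)&(abs(P[...,1]+101)<60)&(P[...,2]>31)&(P[...,2]<37); print(cv2.minAreaRect(P[m][:,:2].astype(np.float32)))
E
```

```text
tcp [ 670.  -261.6  133.3] w 57.2 g 0.0 coaster front x 10.6 z [ 8.7 16.2 25.1] 976
t 16.2 tcp [ 668.7 -261.   131.2] yaw 162.0 q7 1.7 -> shift [0.2226 0.0563 0.011 ] spin -0.0 or 180.0
bat 32 [ 614.4 -100.5   79.3]
((633.9183959960938, -102.07283782958984), (55.70506286621094, 78.37311553955078), 88.74452209472656)
```

Request:
{"api": "carry_out", "payload": {
  "motion": [
    [[1,0,0,0.05,0],[1,0,0,0.05,0],[1,0,0,0.05,0],[1,0,0,0.05,0],[1,0,0,0.05,0],[1,0,0,0.05,0]]
  ]
}}

```text
time: 16.8
tcp_pos: [669.4, -261.5, 82.2]
ee_rot: [-3.141, 0.002, 2.827]
force: [0.0, -0.1, 0.5]
width: 88.0
grasp_force: 0.0
```

```bash
python3 - <<'E'
from h import *
look("wrist")
to(666,-260,26.5,162)
E
```

```text
wrist
z [15.3 17.8] c [ 533. -320.] wh [175.  43.] a 77 circ [ 540.1 -321.4] r 88.8 mean [ 538.  -320.4]
z [33.6 51.5] c [ 642. -108.] wh [51. 99.] a 88 circ [ 641.5 -114.2] r 51.1 mean [ 630.8 -115. ]
z [4.2 4.7] c [ 526. -315.] wh [10.  4.] a 35 circ [ 524.7 -313.3] r 4.9 mean [ 525.2 -314.9]
z [4.2 4.6] c [ 525. -324.] wh [8. 4.] a 46 circ [ 525.  -323.9] r 4.1 mean [ 524.8 -323.4]
z [4.2 4.7] c [ 537. -312.] wh [5. 8.] a 6 circ [ 536.5 -311.4] r 4.3 mean [ 537.2 -311.8]
z [4.3 4.6] c [ 536. -320.] wh [6. 6.] a 75 circ [ 536.8 -319.7] r 3.9 mean [ 536.1 -319.6]
z [7.4 8. ] c [ 655. -266.] wh [65. 65.] a 70 circ [ 655.2 -265.8] r 33.0 mean [ 653.7 -265.4]
z [25.7 52.6] c [ 617. -422.] wh [62. 19.] a 26 circ [ 621.  -430.2] r 31.0 mean [ 617.1 -415.9]
z [ 85.7 108.3] c [ 650. -307.] wh [27. 13.] a 23 circ [ 652.2 -312.6] r 13.3 mean [ 647.  -307.5]
z [ 85.7 108.1] c [ 680. -215.] wh [13. 27.] a 32 circ [ 685.2 -211.7] r 13.3 mean [ 677.9 -212.8]
z [115.2 119.7] c [ 657. -312.] wh [ 1. 18.] a 70 circ [ 657.  -312.5] r 8.8 mean [ 658.  -312.8]
z [114.9 119.6] c [ 688. -215.] wh [ 1. 17.] a 71 circ [ 688.4 -214.5] r 8.4 mean [ 689.7 -214.9]
t 16.8 tcp [ 669.4 -261.5   82.2] yaw 162.0 q7 1.71 -> shift [0.0038 0.0004 0.0557] spin -0.0 or 180.0
```

Request:
{"api": "carry_out", "payload": {
  "motion": [
    [[1,0.012,-0.0085,0,0],[1,0.012,-0.0085,0.03,0],[1,0.012,-0.0085,0.05,0],[1,0.012,-0.0085,0.056,0],[1,0.012,-0.0085,0.056,0],[1,0.012,-0.0085,0.056,0],[1,0.012,-0.0085,0.056,0]]
  ]
}}

```text
time: 17.43
tcp_pos: [655.2, -265.6, 25.7]
ee_rot: [-3.142, 0.002, 2.827]
force: [-0.1, -0.1, 0.1]
width: 88.2
grasp_force: 0.0
```

```bash
python3 - <<'E'
from h import *
heldc(); to(655.2,-265.8,26,162); look("wrist","w12",5)
E
```

```text
tcp [ 655.2 -265.6   25.7] w 88.2 g 0.0 coaster front x 49.9 z [17.9 22.  26.5] 17053
t 17.5 tcp [ 655.2 -265.6   25.6] yaw 162.0 q7 1.73 -> shift [-0.0001 -0.0002 -0.0004] spin -0.0 or 180.0
wrist
z [15.2 15.9] c [ 540. -301.] wh [135.  38.] a 77 circ [ 546.6 -302.1] r 68.4 mean [ 547.6 -301.4]
z [17.3 18.1] c [ 546. -268.] wh [34. 15.] a 77 circ [ 545.4 -267. ] r 18.1 mean [ 547.7 -265.3]
z [16.2 24.9] c [ 630. -131.] wh [15. 81.] a 78 circ [ 632.  -124.1] r 40.3 mean [ 627.9 -132.7]
z [ 81.3 100.7] c [ 648. -264.] wh [172.  55.] a 72 circ [ 622.8 -255.6] r 85.9 mean [ 636.5 -259.4]
```

Accurate this time. I'll close, lift and check the hold.

Request:
{"api": "carry_out", "payload": {
  "motion": [
    [[0.7,0,0,0,0],[0.4,0,0,0,0],[0.3,0,0,0,0],[0.3,0,0,0,0],[0.3,0,0,0,0],[0.3,0,0,0,0]]
  ],
  "newtons": 15
}}

```text
time: 18.03
tcp_pos: [655.3, -265.7, 25.6]
ee_rot: [-3.142, 0.002, 2.827]
force: [-0.3, 0.4, 6.0]
width: 65.7
grasp_force: 15.7
```

Request:
{"api": "carry_out", "payload": {
  "motion": [
    [[0.3,0,0,-0.02,0],[0.3,0,0,-0.06,0],[0.3,0,0,-0.1,0],[0.3,0,0,-0.1,0],[0.3,0,0,-0.1,0],[0.3,0,0,-0.1,0]]
  ]
}}

```text
time: 18.53
tcp_pos: [654.0, -265.0, 124.1]
ee_rot: [3.141, -0.001, 2.827]
force: [-0.8, 0.1, -1.3]
width: 65.3
grasp_force: 15.0
```

```bash
python3 - <<'E'
from h import *
heldc(); to(*HOLD,126,162)
E
```

```text
tcp [ 654.  -265.   124.1] w 65.3 g 15.0 coaster front x 32.7 z [17.6 18.2 19.4] 9382
t 18.6 tcp [ 653.5 -264.8  123.1] yaw 162.0 q7 1.71 -> shift [ 0.2093  0.0647 -0.0023] spin -0.0 or 180.0
```

Request:
{"api": "carry_out", "payload": {
  "motion": [
    [[0.3,0.03,0.009,0,0],[0.3,0.06,0.018,0,0],[0.3,0.09,0.028,0,0],[0.3,0.12,0.037,0,0],[0.3,0.15,0.046,0,0],[0.3,0.18,0.056,0,0],[0.3,0.209,0.065,0,0],[0.3,0.209,0.065,0,0]]
  ]
}}

```text
time: 19.25
tcp_pos: [469.0, -135.0, 122.4]
ee_rot: [3.141, -0.011, 2.829]
force: [-0.5, -0.3, -0.8]
width: 65.5
grasp_force: 15.0
```

Request:
{"api": "carry_out", "payload": {
  "motion": [
    [[0.3,0,0,0,0],[0.3,0,0,0,0],[0.3,0,0,0,0]]
  ]
}}

```text
time: 19.5
tcp_pos: [476.8, -139.6, 124.3]
ee_rot: [-3.141, 0.001, 2.826]
force: [0.0, 0.1, -0.4]
width: 65.5
grasp_force: 15.0
```

```bash
python3 - <<'E'
from h import *
heldc(); to(*HOLD,126,162)
z=np.load("pics/w1.npz"); cw={k:z[k] for k in("R","e","f","cx","cy")}
for nm,(c,p,d) in (("wrist now",grab("wrist","w13")),("w1",(cw,0,z["d"])),("scene",grab("scene"))):
    P=cloud(c,d); m=(np.hypot(P[...,0]-474,P[...,1]+138)<60)&(P[...,2]>30)&(P[...,2]<41)
    n,L,st,_=cv2.connectedComponentsWithStats(m.astype(np.uint8))
    print(nm,[(P[L==i].mean(0).round(1).tolist(),int(st[i,4])) for i in range(1,n) if st[i,4]>4])
E
```

```text
tcp [ 476.8 -139.6  124.3] w 65.5 g 15.0 coaster front x 32.7 z [17.5 18.1 19.4] 9396
t 19.6 tcp [ 476.7 -139.7  124.4] yaw 161.9 q7 1.6 -> shift [ 0.0025  0.0004 -0.0016] spin -0.1 or 179.9
wrist now [([435.8, -157.7, 35.5], 119), ([454.3, -100.6, 35.4], 123)]
w1 [([436.0, -156.9, 34.9], 41), ([454.7, -99.4, 34.9], 40), ([493.7, -175.9, 35.0], 38), ([512.3, -118.1, 35.1], 35)]
scene [([455.0, -97.1, 32.7], 6), ([496.7, -174.9, 34.2], 7), ([515.7, -117.3, 34.5], 9)]
```

View pics/w13.png

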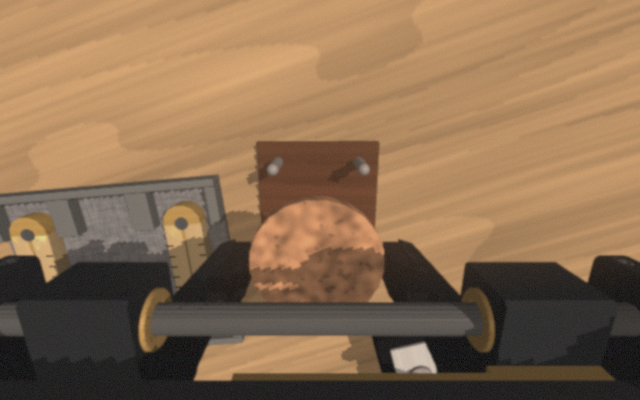

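The coaster is held flat at (317,250) in the picture, over the holder, and the two nearer posts show at (273,166) and (360,166).

Request:
{"api": "carry_out", "payload": {
  "motion": [
    [[0.3,0.002,0.001,0.03,0],[0.3,0.002,0.001,0.06,0],[0.3,0.002,0.001,0.08,0],[0.3,0.002,0.001,0.09,0],[0.3,0.002,0.001,0.093,0],[0.3,0.002,0.001,0.093,0],[0.3,0.002,0.001,0.093,0],[0.3,0.002,0.001,0.093,0]]
  ]
}}

```text
time: 20.32
tcp_pos: [475.2, -137.7, 32.4]
ee_rot: [3.141, 0.002, 2.826]
force: [-0.0, -0.2, -1.2]
width: 65.0
grasp_force: 15.0
```

```bash
python3 - <<'E'
from h import *
heldc(); to(475.3,-138.3,31.5,162); print(arm.sense()["force"])
E
```

```text
tcp [ 475.2 -137.7   32.4] w 65.0 g 15.0 coaster front x 46.1 z [17.5 18.3 28.3] 15879
t 20.4 tcp [ 475.1 -137.6   32.4] yaw 161.9 q7 1.65 -> shift [-0.0004 -0.0006  0.0009] spin -0.1 or 179.9
[ 0.48720547 -0.16499731 -0.12726964]
```

Request:
{"api": "carry_out", "payload": {
  "motion": [
    [[0.3,0,0,0.001,0],[0.6,0,0,0.001,0],[0.7,0,0,0.001,0],[0.8,0,0,0.001,0],[0.8,0,0,-0.03,0],[0.8,0,0,-0.07,0],[0.9,0,0,-0.1,0],[1,0,0,-0.1,0]]
  ]
}}

```text
time: 21.03
tcp_pos: [477.5, -138.3, 136.7]
ee_rot: [3.14, 0.009, 2.826]
force: [0.8, 0.5, 0.5]
width: 87.3
grasp_force: 0.0
```

```bash
python3 - <<'E'
from h import *
to(421.5,341,132,162); c,p,d=grab("wrist","w14"); P=cloud(c,d)
m=(np.hypot(P[...,0]-475,P[...,1]+138)<38)&(P[...,2]>10)&(P[...,2]<16); q=P[m]; print("coaster in holder",cv2.minEnclosingCircle(q[:,:2].astype(np.float32)),np.percentile(q[:,2],[5,50,95]))
look("scene")
E
```

```text
t 21.0 tcp [ 477.5 -138.3  136.7] yaw 161.9 q7 1.6 -> shift [0.2019 0.4383 0.0035] spin -0.1 or 179.9
coaster in holder ((474.6133728027344, -138.22520446777344), 33.048492431640625) [11.9042697  12.39852549 12.87844913]
scene
z [8.  9.7] c [422. 296.] wh [65. 64.] a 86 circ [421.5 295.5] r 33.6 mean [423.3 294.3]
z [7.9 9.9] c [411. 171.] wh [63. 65.] a 76 circ [411.1 171.9] r 33.5 mean [412.4 171.1]
RULE hinge [ 477.5 -137.4] leaves [72.7 71.3] bis 72.0 open -1.4 rmax [59, 75] D 11.2 | z [11.2 33.2] c [ 469. -135.] wh [ 92. 105.] a 69 circ [ 467.6 -133.5] r 67.0 mean [ 479.1 -135.9]
z [12.7 18.8] c [ 484. -308.] wh [181. 151.] a 77 circ [ 481.9 -307.8] r 115.2 mean [ 487.4 -307.5]
z [34.1 80.6] c [ 621. -101.] wh [ 64. 141.] a 89 circ [ 621.2 -103.3] r 70.3 mean [ 644.3 -101.1]
z [56.2 89.3] c [698. 351.] wh [ 93. 139.] a 55 circ [702.4 360.7] r 76.7 mean [720.6 329. ]
z [ 60.6 109.5] c [ 599. -457.] wh [143.  75.] a 21 circ [ 601.7 -467.9] r 74.8 mean [ 636.2 -442.6]
```

The first coaster sits well in the holder. The farthest one has been knocked to about (421,294), so I'll go there now.

Request:
{"api": "carry_out", "payload": {
  "motion": [
    [[1,0.016,0.034,0,0],[1,0.032,0.068,0,0],[1,0.048,0.102,0,0],[1,0.064,0.136,0,0],[1,0.08,0.17,0,0],[1,0.094,0.2,0,0],[1,0.094,0.2,0,0]]
  ]
}}

```text
time: 21.72
tcp_pos: [444.9, 89.0, 130.2]
ee_rot: [3.14, -0.004, 2.837]
force: [0.8, 0.6, 0.4]
width: 88.2
grasp_force: 0.0
```

Request:
{"api": "carry_out", "payload": {
  "motion": [
    [[1,0.016,0.034,0,0],[1,0.032,0.068,0,0],[1,0.048,0.102,0.01,0],[1,0.064,0.136,0.02,0],[1,0.08,0.17,0.03,0],[1,0.092,0.193,0.04,0],[1,0.092,0.193,0.05,0],[1,0.092,0.193,0.05,0]]
  ]
}}

```text
time: 22.38
tcp_pos: [417.1, 293.9, 78.7]
ee_rot: [-3.137, -0.003, 2.83]
force: [-0.6, -0.8, -0.3]
width: 87.6
grasp_force: 0.0
```

Request:
{"api": "carry_out", "payload": {
  "motion": [
    [[1,0,0,0,0],[1,0,0,0,0],[1,0,0,0,0]]
  ]
}}

```text
time: 22.63
tcp_pos: [419.9, 292.4, 81.9]
ee_rot: [-3.141, 0.0, 2.824]
force: [-0.0, -0.5, -0.2]
width: 88.1
grasp_force: 0.0
```

```bash
python3 - <<'E'
from h import *
look("wrist","w15",5); to(421.3,293.3,26,162)
E
```

```text
wrist
z [7.4 7.9] c [420. 293.] wh [65. 65.] a 35 circ [420.5 293.2] r 33.0 mean [419.  293.5]
z [  7.8 106.3] c [398. 196.] wh [ 53. 112.] a 11 circ [397.5 195.7] r 56.9 mean [399.  206.4]
z [ 85.5 107.7] c [431. 339.] wh [13. 27.] a 31 circ [435.7 342.1] r 13.3 mean [428.5 341.1]
z [115.1 119.8] c [407. 242.] wh [ 1. 18.] a 71 circ [406.9 241.8] r 8.8 mean [408.3 241.1]
z [114.9 119.8] c [439. 339.] wh [ 1. 17.] a 73 circ [439.1 339.3] r 8.6 mean [440.2 338.9]
t 22.7 tcp [419.9 292.7  82.1] yaw 161.8 q7 0.72 -> shift [-0.0011  0.001   0.0561] spin -0.2 or 179.8
```

Request:
{"api": "carry_out", "payload": {
  "motion": [
    [[1,-0.001,0.001,0.03,0],[1,-0.001,0.001,0.05,0],[1,-0.001,0.001,0.056,0],[1,-0.001,0.001,0.056,0],[1,-0.001,0.001,0.056,0],[1,-0.001,0.001,0.056,0]]
  ]
}}

```text
time: 23.18
tcp_pos: [421.0, 294.3, 26.3]
ee_rot: [3.141, 0.001, 2.826]
force: [-0.3, 0.7, 0.0]
width: 88.5
grasp_force: 0.0
```

Request:
{"api": "carry_out", "payload": {
  "motion": [
    [[0.7,0,0,0,0],[0.4,0,0,0,0],[0.3,0,0,0,0],[0.3,0,0,0,0],[0.3,0,0,0,0],[0.3,0,0,0,0]]
  ]
}}

```text
time: 23.68
tcp_pos: [420.5, 294.6, 25.7]
ee_rot: [-3.142, 0.0, 2.827]
force: [-0.6, -1.5, 2.2]
width: 65.2
grasp_force: 15.0
```

Request:
{"api": "carry_out", "payload": {
  "motion": [
    [[0.3,0,0,-0.02,0],[0.3,0,0,-0.06,0],[0.3,0,0,-0.1,0],[0.3,0,0,-0.1,0],[0.3,0,0,-0.1,0],[0.3,0,0,-0.1,0]]
  ]
}}

```text
time: 24.18
tcp_pos: [420.1, 294.6, 125.4]
ee_rot: [-3.141, -0.0, 2.827]
force: [-0.4, 0.7, -0.7]
width: 65.6
grasp_force: 15.0
```

```bash
python3 - <<'E'
from h import *
heldc(); to(475.1,-138.2,126,162)
E
```

```text
tcp [420.1 294.6 125.4] w 65.6 g 15.0 coaster front x 32.2 z [17.8 18.4 19.9] 9225
t 24.2 tcp [419.7 294.2 124.8] yaw 162.0 q7 0.71 -> shift [-0.1865 -0.394  -0.0008] spin -0.0 or 180.0
```

Request:
{"api": "carry_out", "payload": {
  "motion": [
    [[0.3,-0.016,-0.034,0,0],[0.3,-0.032,-0.067,0,0],[0.3,-0.048,-0.101,0,0],[0.3,-0.064,-0.135,0,0],[0.3,-0.08,-0.17,0,0],[0.3,-0.094,-0.197,0,0],[0.3,-0.094,-0.197,0,0]]
  ]
}}

```text
time: 24.82
tcp_pos: [448.3, 71.0, 124.4]
ee_rot: [-3.137, -0.001, 2.817]
force: [0.2, 0.2, 0.3]
width: 65.0
grasp_force: 15.0
```

Request:
{"api": "carry_out", "payload": {
  "motion": [
    [[0.3,-0.016,-0.034,0,0],[0.3,-0.032,-0.067,0,0],[0.3,-0.048,-0.101,0,0],[0.3,-0.064,-0.135,0,0],[0.3,-0.08,-0.17,0,0],[0.3,-0.0925,-0.197,0,0],[0.3,-0.0925,-0.197,0,0]]
  ]
}}

```text
time: 25.4
tcp_pos: [475.1, -144.4, 124.7]
ee_rot: [-3.138, 0.0, 2.818]
force: [-0.4, 0.6, -0.3]
width: 65.4
grasp_force: 15.0
```

Request:
{"api": "carry_out", "payload": {
  "motion": [
    [[0.3,0,0,0,0],[0.3,0,0,0,0],[0.3,0,0,0,0],[0.3,0,0,0,0]]
  ]
}}

```text
time: 25.73
tcp_pos: [475.6, -135.9, 125.2]
ee_rot: [3.141, -0.001, 2.829]
force: [0.9, -0.5, -0.6]
width: 65.4
grasp_force: 15.0
```

```bash
python3 - <<'E'
from h import *
heldc(); to(475.1,-138.2,39.5,162)
E
```

```text
tcp [ 475.6 -135.9  125.2] w 65.4 g 15.0 coaster front x 32.1 z [17.7 18.4 19.8] 9207
t 25.8 tcp [ 475.7 -136.2  125.4] yaw 162.1 q7 1.6 -> shift [-0.0001 -0.0021  0.0859] spin 0.1 or -179.9
```

Request:
{"api": "carry_out", "payload": {
  "motion": [
    [[0.3,0,-0.002,0.03,0],[0.3,0,-0.002,0.06,0],[0.3,0,-0.002,0.07,0],[0.3,0,-0.002,0.08,0],[0.3,0,-0.002,0.085,0],[0.3,0,-0.002,0.085,0],[0.3,0,-0.002,0.085,0]]
  ]
}}

```text
time: 26.37
tcp_pos: [475.7, -139.7, 41.3]
ee_rot: [3.141, 0.001, 2.827]
force: [-0.0, -0.4, 0.1]
width: 65.5
grasp_force: 15.0
```

```bash
python3 - <<'E'
from h import *
heldc(); to(475.1,-138.2,39,162); print(arm.sense()["force"])
E
```

```text
tcp [ 475.7 -139.7   41.3] w 65.5 g 15.0 coaster front x 35.7 z [15.4 18.4 28.8] 10579
t 26.4 tcp [ 475.8 -139.8   41.5] yaw 162.0 q7 1.65 -> shift [0.0012 0.0013 0.0025] spin -0.0 or 180.0
[ 0.39838876 -0.36140732  0.27548975]
```

Request:
{"api": "carry_out", "payload": {
  "motion": [
    [[0.3,0.001,0.001,0.002,0],[0.3,0.001,0.001,0.002,0],[0.6,0.001,0.001,0.002,0],[0.7,0.001,0.001,0.002,0],[0.8,0.001,0.001,0.002,0],[0.8,0.001,0.001,-0.03,0],[0.8,0.001,0.001,-0.07,0],[0.9,0.001,0.001,-0.09,0]]
  ]
}}

```text
time: 27.08
tcp_pos: [475.4, -139.0, 133.6]
ee_rot: [3.141, 0.003, 2.826]
force: [0.9, -0.2, 0.1]
width: 83.1
grasp_force: 0.0
```

Request:
{"api": "carry_out", "payload": {
  "motion": [
    [[1,0,0,0,0],[1,0,0,0,0],[1,0,0,0,0]]
  ]
}}

```text
time: 27.33
tcp_pos: [474.0, -138.2, 130.0]
ee_rot: [-3.142, -0.001, 2.827]
force: [-0.4, 0.1, -0.3]
width: 88.4
grasp_force: 0.0
```

```bash
cat >> h.py <<'E'
def holder(lo,hi):
    c,p,d=grab("wrist"); P=cloud(c,d)
    m=(np.hypot(P[...,0]-475,P[...,1]+138)<38)&(P[...,2]>lo)&(P[...,2]<hi); q=P[m]; print("coaster in holder",cv2.minEnclosingCircle(q[:,:2].astype(np.float32)),np.percentile(q[:,2],[5,50,95]))
E
python3 - <<'E'
from h import *
holder(17,24); look("scene"); to(410.3,169.8,80,162)
E
```

```text
coaster in holder ((474.83349609375, -139.16189575195312), 32.9888801574707) [19.87631667 20.40015451 20.85373763]
scene
z [7.7 9.3] c [411. 172.] wh [64. 66.] a 88 circ [410.9 172. ] r 35.1 mean [412.9 171.1]
RULE hinge [ 487.3 -137.9] leaves [ 164.2 -200.4] bis -18.1 open -364.6 rmax [67, 75] D 13.0 | z [18.7 33.8] c [ 474. -135.] wh [91. 94.] a 71 circ [ 473.7 -136.5] r 62.5 mean [ 483.1 -136.5]
z [13.1 19. ] c [ 482. -311.] wh [186. 150.] a 77 circ [ 481.9 -308.3] r 115.8 mean [ 488.3 -308.4]
z [34.1 80.2] c [ 643. -101.] wh [60. 97.] a 88 circ [641.1 -99.1] r 50.9 mean [ 644.5 -101.1]
z [55.8 89.4] c [718. 357.] wh [ 77. 136.] a 2 circ [706.6 358.2] r 71.8 mean [720.7 329. ]
z [ 60.5 110.6] c [ 597. -459.] wh [148.  83.] a 29 circ [ 598.1 -461.3] r 74.2 mean [ 636.  -442.8]
t 27.4 tcp [ 473.5 -138.2  129.4] yaw 162.0 q7 1.61 -> shift [0.1554 0.2733 0.0497] spin -0.0 or 180.0
```

Request:
{"api": "carry_out", "payload": {
  "motion": [
    [[1,0.018,0.032,0,0],[1,0.036,0.064,0,0],[1,0.054,0.096,0,0],[1,0.072,0.128,0,0],[1,0.09,0.16,0,0],[1,0.11,0.194,0,0],[1,0.13,0.229,0,0],[1,0.1554,0.2733,0.01,0]]
  ]
}}

```text
time: 28.1
tcp_pos: [412.9, 161.1, 122.5]
ee_rot: [-3.142, 0.0, 2.826]
force: [1.2, 0.6, -0.6]
width: 88.3
grasp_force: 0.0
```

Request:
{"api": "carry_out", "payload": {
  "motion": [
    [[1,0,0,0.02,0],[1,0,0,0.04,0],[1,0,0,0.04,0],[1,0,0,0.04,0],[1,0,0,0.04,0]]
  ]
}}

```text
time: 28.52
tcp_pos: [413.5, 158.9, 82.7]
ee_rot: [-3.141, -0.0, 2.825]
force: [-0.3, -0.6, -0.0]
width: 88.3
grasp_force: 0.0
```

```bash
python3 - <<'E'
from h import *
look("wrist","w16",5); to(410.3,169.8,26,162)
E
```

```text
wrist
z [7.4 7.9] c [410. 169.] wh [65. 65.] a 70 circ [409.7 169.3] r 33.0 mean [408.3 169.7]
z [ 86.2 108.9] c [394. 113.] wh [26. 13.] a 22 circ [396.  108.2] r 13.2 mean [391.  112.9]
z [ 86.2 108.7] c [424. 206.] wh [12. 26.] a 31 circ [429.1 208.6] r 13.2 mean [422.1 207.6]
z [115.4 119.8] c [401. 108.] wh [ 1. 17.] a 71 circ [401.1 107.7] r 8.7 mean [402.2 107.6]
z [115.2 119.7] c [433. 206.] wh [ 1. 17.] a 72 circ [432.9 205.8] r 8.5 mean [434.2 205.4]
t 28.6 tcp [413.9 159.   83.1] yaw 161.9 q7 0.96 -> shift [0.0068 0.0091 0.0571] spin -0.1 or 179.9
```

Request:
{"api": "carry_out", "payload": {
  "motion": [
    [[1,0.007,0.009,0,0],[1,0.007,0.009,0.03,0],[1,0.007,0.009,0.05,0],[1,0.007,0.009,0.0565,0],[1,0.007,0.009,0.0565,0],[1,0.007,0.009,0.0565,0],[1,0.007,0.009,0.0565,0]]
  ]
}}

```text
time: 29.15
tcp_pos: [410.3, 170.2, 27.0]
ee_rot: [3.141, 0.001, 2.826]
force: [-0.3, -0.2, 0.3]
width: 87.8
grasp_force: 0.0
```

Request:
{"api": "carry_out", "payload": {
  "motion": [
    [[0.7,0,0,0,0],[0.4,0,0,0,0],[0.3,0,0,0,0],[0.3,0,0,0,0],[0.3,0,0,0,0],[0.3,0,0,0,0]]
  ]
}}

```text
time: 29.65
tcp_pos: [409.7, 170.4, 26.3]
ee_rot: [3.141, 0.0, 2.827]
force: [0.3, 0.1, 4.4]
width: 65.3
grasp_force: 15.0
```

Request:
{"api": "carry_out", "payload": {
  "motion": [
    [[0.3,0,0,-0.02,0],[0.3,0,0,-0.06,0],[0.3,0,0,-0.1,0],[0.3,0,0,-0.1,0],[0.3,0,0,-0.1,0],[0.3,0,0,-0.1,0]]
  ]
}}

```text
time: 30.15
tcp_pos: [409.2, 170.4, 125.8]
ee_rot: [-3.141, -0.0, 2.827]
force: [0.0, 0.0, -0.3]
width: 65.4
grasp_force: 15.0
```

```bash
python3 - <<'E'
from h import *
heldc(); to(475.1,-138.2,126,162)
E
```

```text
tcp [409.2 170.4 125.8] w 65.4 g 15.0 coaster front x 32.3 z [18.4 19.  20.3] 9209
t 30.2 tcp [408.7 170.1 125.2] yaw 162.0 q7 0.92 -> shift [-0.1585 -0.2726 -0.0006] spin -0.0 or 180.0
```

Request:
{"api": "carry_out", "payload": {
  "motion": [
    [[0.3,-0.018,-0.031,0,0],[0.3,-0.036,-0.062,0,0],[0.3,-0.054,-0.093,0,0],[0.3,-0.072,-0.124,0,0],[0.3,-0.09,-0.155,0,0],[0.3,-0.108,-0.186,0,0],[0.3,-0.126,-0.217,0,0],[0.3,-0.144,-0.248,0,0]]
  ]
}}

```text
time: 30.87
tcp_pos: [468.5, -111.7, 124.4]
ee_rot: [-3.141, -0.003, 2.827]
force: [0.9, 0.7, -0.9]
width: 65.4
grasp_force: 15.0
```

Request:
{"api": "carry_out", "payload": {
  "motion": [
    [[0.3,-0.014,-0.0246,0,0],[0.3,-0.014,-0.0246,0,0],[0.3,-0.014,-0.0246,0,0],[0.3,-0.014,-0.0246,0,0],[0.3,-0.014,-0.0246,0,0],[0.3,-0.014,-0.0246,0,0]]
  ]
}}

```text
time: 31.37
tcp_pos: [475.0, -136.2, 125.6]
ee_rot: [3.141, -0.001, 2.829]
force: [-0.2, 0.6, -0.2]
width: 65.3
grasp_force: 15.0
```

```bash
python3 - <<'E'
from h import *
heldc(); to(475.1,-138.4,48,162)
E
```

```text
tcp [ 475.  -136.2  125.6] w 65.3 g 15.0 coaster front x 32.3 z [18.3 19.  20.2] 9217
t 31.4 tcp [ 475.2 -136.4  125.8] yaw 162.1 q7 1.61 -> shift [-0.0006 -0.0019  0.0778] spin 0.1 or -179.9
```

Request:
{"api": "carry_out", "payload": {
  "motion": [
    [[0.3,0,-0.001,0.03,0],[0.3,0,-0.001,0.055,0],[0.3,0,-0.001,0.067,0],[0.3,0,-0.001,0.074,0],[0.3,0,-0.001,0.0775,0],[0.3,0,-0.001,0.0775,0],[0.3,0,-0.001,0.0775,0]]
  ]
}}

```text
time: 32.0
tcp_pos: [475.6, -138.8, 49.3]
ee_rot: [3.141, 0.001, 2.827]
force: [-0.2, 0.2, -0.1]
width: 65.5
grasp_force: 15.0
```

```bash
python3 - <<'E'
from h import *
heldc(); to(475.1,-138.4,47.8,162); print(arm.sense()["force"])
E
```

```text
tcp [ 475.6 -138.8   49.3] w 65.5 g 15.0 coaster front x 35.3 z [13.4 19.  26. ] 10462
t 32.0 tcp [ 475.8 -138.9   49.5] yaw 162.0 q7 1.66 -> shift [0.0008 0.0003 0.0017] spin -0.0 or 180.0
[ 0.09248343 -0.25387068  0.36601179]
```

Request:
{"api": "carry_out", "payload": {
  "motion": [
    [[0.3,0.001,0,0.001,0],[0.3,0.001,0,0.001,0],[0.6,0.001,0,0.001,0],[0.7,0.001,0,0.001,0],[0.8,0.001,0,0.001,0],[0.8,0.001,0,-0.03,0],[0.8,0.001,0,-0.07,0],[0.9,0.001,0,-0.11,0]]
  ]
}}

```text
time: 32.72
tcp_pos: [473.1, -138.3, 159.3]
ee_rot: [-3.141, -0.003, 2.826]
force: [0.2, -0.3, 0.4]
width: 82.9
grasp_force: 0.0
```

Request:
{"api": "carry_out", "payload": {
  "motion": [
    [[0,0,0,0,0],[-1,0,0,0,0],[-1,0,0,0,0],[-1,0,0,0,0]]
  ]
}}

```text
time: 33.05
tcp_pos: [473.2, -138.1, 157.5]
ee_rot: [-3.141, -0.002, 2.827]
force: [-0.6, -0.7, 0.5]
width: 58.8
grasp_force: 0.0
```

```bash
python3 - <<'E'
from h import *
holder(26,31)
c,p,d=grab("top","t17"); P=cloud(c,d); R=Rot.from_euler("z",CY,degrees=True); Q=R.inv().apply((P-np.r_[CASE,0]).reshape(-1,3))
for y0 in(-60,60):
    q=Q[(abs(Q[:,0])<66)&(abs(Q[:,1]-y0)<20)&(Q[:,2]>10)&(Q[:,2]<25)]
    print("rule",np.percentile(q,[1,50,99],axis=0).round(1).tolist())
for n in("top","scene"):
    c,p,d=grab(n); P=cloud(c,d); B=P[(abs(P[...,0]-641)<90)&(abs(P[...,1]+101)<60)]
    for lo,hi in((40,55),(55,70),(70,90)):
        q=B[(B[:,2]>lo)&(B[:,2]<hi)]; print(n,lo,len(q),q.mean(0).round(1))
    q=B[(B[:,2]>31)&(B[:,2]<37)]; print(cv2.minAreaRect(q[:,:2].astype(np.float32)))
to(560,-101,140,162)
E
```

```text
coaster in holder ((474.37078857421875, -139.43035888671875), 32.939876556396484) [27.85171364 28.36746428 28.83126802]
rule [[-54.1, -78.0, 11.0], [1.3, -59.7, 16.8], [56.6, -44.1, 18.7]]Traceback (most recent call last):
  File "<stdin>", line 6, in <module>
    return _quantile_unchecked(
        a, q, axis, out, overwrite_input, method, keepdims, weights)
    return _ureduce(a,
                    func=_quantile_ureduce_func,
    ...<5 lines>...
                    overwrite_input=overwrite_input,
                    method=method)
    r = func(a, **kwargs)
    result = _quantile(arr,
                       quantiles=q,
    ...<2 lines>...
                       out=out,
                       weights=wgt)
    slices_having_nans = np.isnan(arr[-1, ...])
                                  ~~~^^^^^^^^^
IndexError: index -1 is out of bounds for axis 0 with size 0
```

```bash
python3 - <<'E'
from h import *
R=Rot.from_euler("z",CY,degrees=True)
for n in("top","scene"):
    c,p,d=grab(n,"f_"+n); P=cloud(c,d)
    Q=R.inv().apply((P-np.r_[CASE,0]).reshape(-1,3))
    for y0 in(-60,60):
        q=Q[(abs(Q[:,0])<66)&(abs(Q[:,1]-y0)<20)&(Q[:,2]>10)&(Q[:,2]<25)]
        if len(q): print("rule",np.percentile(q,[1,50,99],axis=0).round(1).tolist())
    B=P[(abs(P[...,0]-641)<90)&(abs(P[...,1]+101)<60)]
    for lo,hi in((40,55),(55,70),(70,90)):
        q=B[(B[:,2]>lo)&(B[:,2]<hi)]; print(n,lo,len(q),q.mean(0).round(1) if len(q) else "")
    q=B[(B[:,2]>31)&(B[:,2]<37)]; print(cv2.minAreaRect(q[:,:2].astype(np.float32)))
to(565,-101,157,162)
a=cv2.imread("pics/f_scene.png"); cv2.imwrite("pics/f_crop.png",cv2.resize(a[140:300,150:400],None,fx=3,fy=3))
E
```

```text
rule [[-54.1, -78.1, 10.4], [1.7, -59.9, 16.8], [57.9, -43.7, 19.0]]
top 40 9 [ 635.3 -102.1   44.7]
top 55 7 [ 626.7 -101.9   60.8]
top 70 30 [ 613.6 -100.5   80.5]
((632.5535888671875, -103.07601165771484), (57.75894546508789, 81.10836029052734), 88.75577545166016)
rule [[-54.9, -78.1, 10.2], [6.6, -58.7, 17.4], [57.1, -43.3, 19.4]]
rule [[-52.0, 41.7, 10.5], [11.0, 62.1, 17.3], [59.6, 76.7, 19.4]]
scene 40 27 [ 633.7 -101.1   47.2]
scene 55 28 [ 624.5 -100.3   62.1]
scene 70 38 [ 617.2 -100.1   80.1]
((633.6513061523438, -100.7424545288086), (58.01393508911133, 82.13914489746094), 87.52469635009766)
t 33.2 tcp [ 473.5 -138.3  157.7] yaw 162.0 q7 1.6 -> shift [-0.0755  0.0639  0.0005] spin -0.0 or 180.0
```

View pics/f_crop.png

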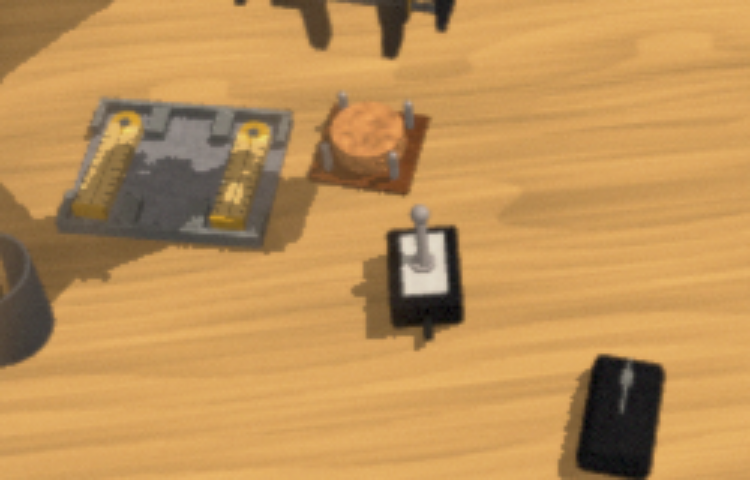

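Both rules lie folded in their lanes at crop (105,165) and (240,175). The three coasters are stacked between the posts at (368,135). The bat leans toward the robot, with its ball at (421,214). Everything is put away, so the switch is next.

Request:
{"api": "carry_out", "payload": {
  "motion": [
    [[-1,-0.03,0.025,0,-6],[-1,-0.06,0.05,0,-12],[-1,-0.0755,0.064,0.01,-18],[-1,-0.0755,0.064,0.035,-18],[-1,-0.0755,0.064,0.065,-18],[-1,-0.0755,0.064,0.067,-18],[-1,-0.0755,0.064,0.067,-18],[-1,-0.0755,0.064,0.067,-18]]
  ]
}}

```text
time: 33.92
tcp_pos: [565.8, -101.4, 92.2]
ee_rot: [-3.141, -0.0, 3.14]
force: [0.5, -0.4, 0.8]
width: 0.6
grasp_force: 0.0
```

```bash
python3 - <<'E'
from h import *
to(642,-101,91,180); print(arm.sense()["width"],arm.sense()["force"])
E
```

```text
t 33.9 tcp [ 565.8 -101.4   92.2] yaw 179.9 q7 1.78 -> shift [-0.0762  0.0005  0.0012] spin -0.1 or 179.9
0.5992950350578198 [ 0.51784677 -0.43992379  0.8165249 ]
```

Request:
{"api": "carry_out", "payload": {
  "motion": [
    [[-1,-0.015,0,0,0],[-1,-0.03,0,0,0],[-1,-0.042,0,0,0],[-1,-0.054,0,0,0],[-1,-0.064,0,0,0],[-1,-0.074,0,0,0],[-1,-0.076,0,0,0],[-1,-0.076,0,0,0]]
  ]
}}

```text
time: 34.58
tcp_pos: [637.0, -101.6, 93.1]
ee_rot: [3.141, -0.011, 3.14]
force: [-17.9, 1.3, 14.2]
width: 0.4
grasp_force: 10.1
```

Request:
{"api": "carry_out", "payload": {
  "motion": [
    [[-1,0.03,0,0,0],[-1,0.06,0,0,0],[-1,0.09,0,-0.02,0],[-1,0.1,0,-0.06,0],[-1,0.1,0,-0.1,0],[-1,0.1,0,-0.1,0],[-1,0.1,0,-0.1,0]]
  ]
}}

```text
time: 35.17
tcp_pos: [544.0, -101.5, 196.0]
ee_rot: [-3.141, 0.008, 3.14]
force: [0.4, 0.5, 0.0]
width: 0.5
grasp_force: 0.0
```

```bash
python3 - <<'E'
from h import *
for n in("top","scene"):
    c,p,d=grab(n,"g_"+n); P=cloud(c,d)
    B=P[(abs(P[...,0]-641)<90)&(abs(P[...,1]+101)<60)]; q=B[(B[:,2]>70)&(B[:,2]<90)]; print(n,"ball",len(q),q.mean(0).round(1) if len(q) else "")
measure(c,d); print(arm.sense()["tcp_pos"])
a=cv2.imread("pics/g_scene.png"); cv2.imwrite("pics/g_crop.png",cv2.resize(a[140:300,100:400],None,fx=2.6,fy=2.6))
E
```

```text
top ball 0 
scene ball 35 [ 655.5 -101.9   80. ]
z [25.  32.2] c [ 472. -135.] wh [91. 98.] a 71 circ [ 471.6 -138.5] r 61.8 mean [ 484.5 -135.1]
z [12.9 19. ] c [ 479. -310.] wh [185. 158.] a 77 circ [ 482.6 -307.7] r 115.1 mean [ 487.2 -308.2]
z [56.3 89. ] c [701. 336.] wh [ 92. 116.] a 44 circ [693. 335.] r 66.2 mean [720.7 328.8]
z [ 60.6 109.6] c [ 629. -443.] wh [76. 80.] a 29 circ [ 621.3 -442.1] r 47.4 mean [ 636.4 -442.4]
z [33.9 81.2] c [ 643. -100.] wh [63. 96.] a 89 circ [640.6 -99.2] r 50.3 mean [ 646.4 -101.1]
[ 541.90822112 -100.95681815  192.42871647]
```

View pics/g_crop.png

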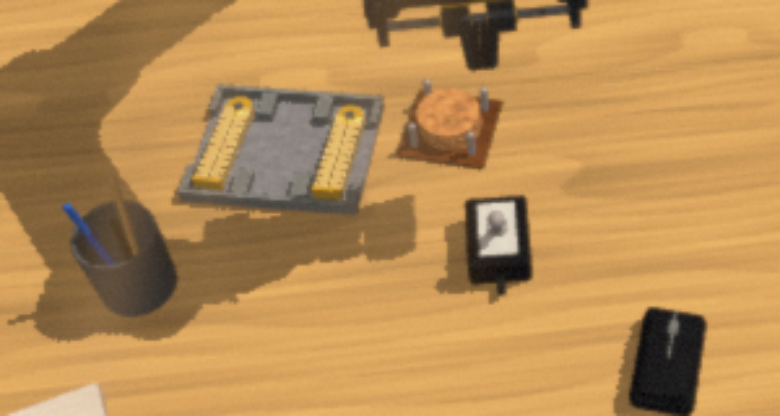

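The ball is now at (495,225) in the crop, so the bat has flipped to its other side. The rules and coasters are still in place and the arm is clear.

```bash
python3 -c "
from rig import arm
print(arm.hand_in())"
```

```text
the job is handed in; nothing more can be done
None
```

The job is handed in: both rules are folded and in their own lanes of the case, all three coasters are stacked in the holder, and the lamp switch was flipped last; hand-in gave no verdict, but the final pictures showed all of this in place and the mug, mouse and pen pot undisturbed.

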